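Open the drop-front tool cabinet with the hook pole and lay the tools in its shadow tray

ROBOT

A 6-joint arm with a two-finger parallel gripper is mounted at the origin on a cart in front of the work surface, level with it; the furniture and walls round the work are solid. World frame = base frame: x ahead of the robot, y to its left, z up, the work surface at z = 0. Lengths are in m, angles in rad, forces in N, time in s.
With the tool pointing down it reaches from about 0.425 to 0.95 m from the base axis. Payload 14.7 kg.
Tool frame: the origin (TCP) lies on the centre line of the jaws, within the pads' length; the fingertips stand 22 mm ahead of it and the grasp point (between the pads) lies 3 mm ahead of it; x points along the fingers, y is the direction in which the jaws open and shut, and the axes are right-handed (so a half turn about x gives the same grasp; the last joint's range is limited). The gripper opens to 85 mm and grips with 20 to 120 N. Pads are 22 mm wide; open, the fingers measure 114 mm over their backs; the gripper's body (76 mm by 85 mm) begins 54 mm behind the grasp point. The pads swing forward as they close: fully open they stand 13 mm farther back than shut.
Start: joints at [-1.259, 0.48, 1.596, -0, 1.065, -0.047], TCP at [0.228, -0.609, 0.253] pointing down, gripper open.
Joint ranges: [-2.75, 2.75], [-0.82, 2.05], [0.23, 2.67], [-1.56, 4.7], [0.09, 2.69], [-2.92, 2.92]. Speed limits (rad/s): [1.89, 1.89, 2.39, 3.01, 3.01, 3.01].

INTERFACE

Orientations are given as a rotation vector (axis times angle).
In Python, from workcell import manip, imaging gives the robot as it stands. The module is installed in compiled form; this text tells all that it offers.
- The arm moves only by the shell command python3 -m handwheel 'ROWS'. ROWS is a JSON object of lists of equal length, an entry for each row: "translation": the shift along the tool's x, y, z scaled (see below), a list of three; "rot": the turn, a rotation vector about the tool's x, y, z scaled (see below), a list of three; "hand": the closure in counts, from 0 (fully open) to 255 (shut). A call has 1 to 5 rows; each row shifts and turns the pose as measured when the row begins, along the tool's axes as they then stand; what a row does not reach is not made up. The controller multiplies each number of a shift by 10 cm and each number of a turn by 0.08 rad. A row lasts 1/12 s, in which the tool goes at most 41.7 mm and 7.16 degrees, less where a joint would pass 70% of its speed; a pose out of reach is approached as far as the arm can. A call with a number of a shift or a turn outside -1 to 1 is refused whole. A call with a gripper value outside its range is refused whole. The fingers move at their own pace and stop on an object; the grip force is fixed at half the most. Time passes only in rows, so rows that do not move let the fingers close. It gives the time, the measured TCP pose, the force and the opening at its end, in the units of the state.
- manip.sense(): the state, without advancing time (a new reading comes with each control period).
- imaging.read_camera(name): name is "side" or "top" or "wrist"; returns a dict with "img" (384x512x3 uint8, red, green, blue), "range_z" (384x512 float32, m along the optical axis (not along the pixel's ray), 0 where there is no reading), "fx", "fy", "cx", "cy" (pixels), "xyz" and "rotation" of the camera in the world. Camera axes: x right, y down, z forward; pixel columns grow to the right and rows downward; lengths in m; the calibration is good to about 2 mm. A picture is of the moment at which its call begins.
- manip.job_done(): hands the job in, once; it reports no verdict.
The state is a dict: "t": time; "joint_positions": joint angles; "dq": joint speeds; "tau": joint torques, N m; "tool_pos": TCP position; "ee_rot": TCP orientation; "contact_force": force on the tool from outside, world axes, zero at the start; "moment": the same for the moment, N m; "finger_gap": finger opening in m.
Only numpy, scipy, OpenCV 4.12 (cv2) and the standard library are available. Lean on these libraries where they do the work, as an engineer would, in place of code of your own. Each camera call takes 0.05 s, during which the arm holds its last target. There are 200 camera calls.

TASK

Take the hook pole from its rest, catch its hook in the ring at the top of the tool cabinet's hatch and pull the hatch right down flat with it, touching the hatch with nothing but the pole until it is down. Unhook the pole and lay it back in its rest the way it lay, and lay every spanner, the scraper and the caliper lying about the table fully home, flat in its own pocket of the tray on the opened hatch. Some of these tools may be missing; leave the other things on the table where they are.

Things in the scene. Friction and masses are not known exactly. Their poses are not given: they have to be found in the camera images.
- hatch (a joint): hinge of the hatch, rad: 0 = open, flat towards the robot (end stop), about 1.5 = shut, upright. Stiff friction hinge: stays where it is left, needs 3 to 4 N at the ring. Board 240 mm wide (cabinet's y), reaching 210 mm from the hinge line, 10 mm thick; two feet 32 mm long on its outer side, 190 mm from the hinge.
- cabinet: tool cabinet, plywood, 274 mm wide (y), 268 mm high, reaching from the hinge line 122 mm back (+x); fixed. Origin on the table under the middle of the hinge line; x points to its back, away from the robot, z up. The hinge line runs along its y axis, 42 mm above the table.
- hinge_point (a point): middle of the hinge line; axes turn with the hatch. The hatch's inner face, on top when open, is the shadow tray: black foam 8 mm thick with four pockets down to a white floor, which is level with the hinge line when open. A trench 44 mm long (86 to 130 mm from the hinge), as deep as the pockets, runs across them all: room for fingers beside the tools' middles.
- ring (a point): centre of the steel ring on the free edge of the hatch, 245 mm from the hinge line; shut, it is the highest point, about 0.29 m up. Hole 28 mm, outside 42 mm, wire 7 mm; the hole's axis is the cabinet's y axis (seen from the front the ring is edge-on). Its stem comes from the hatch's edge, 35 mm away.
- hook_pole: flat cane-shaped hook pole, 160 g. Origin under the middle of its wooden handle, 22 (x) x 160 (y) x 20 (z) mm. A 9 mm steel rod goes on along +y at z = 10 mm as far as y = 206 mm, bends to +x and comes back as a tine parallel to the rod, at x = 36 mm, from y = 190 to its free end at y = 150 mm. Centre of mass at about y = 25 mm.
- hook_tine (a point): middle of the hook's tine: at (36, 170, 10) mm in the pole's frame; the tine's free end is 20 mm from it towards the pole's -y. Axes as the pole's. In the ring means within 20 mm of the ring's centre.
- pole_rest: fixed wooden pole rest, 56 x 160 mm; origin on the table under its middle. Two saddles 14 mm thick at y = -52 and +56 mm, notches 30 mm wide, notch floor 30 mm high, lugs 44 mm high. Laid in it, the pole has its origin 30 mm above the rest's and its axes along the rest's; fingers have room between the saddles.
- spanner_big: large open-ended spanner, 179 mm long along its y, 33 mm wide over the heads, 13 mm at the shank, 8 mm thick. Lies on the table; origin at the centre of its underside, z up.
- spanner_small: small open-ended spanner, 147 mm long along its y, 27 mm wide over the heads, 12 mm at the shank, 8 mm thick. Lies on the table; origin at the centre of its underside, z up.
- scraper: flat scraper, 160 mm long along its x: wooden handle 24 mm wide, 18 mm high from x = -80 to +12 mm, steel blade 48 mm wide from x = +26 to +80 mm, its underside 4 mm above the handle's. Lies on the table; origin at the centre of its underside, z up.
- caliper: slide caliper of steel, beam 150 mm long along its x, 16 mm wide, 8 mm thick (x = -75 to +75); two jaws reach out from its +x half to y = +39 mm. Lies on the table; origin at the centre of its underside, z up.
- pocket_spanner_big (a point): middle of the large spanner's pocket (185 x 39 mm), on its floor. Axes turn with the hatch: open, x points to the cabinet, z up. The spanner's y axis lies along the pocket's x, either end first; its origin comes to this point.
- pocket_spanner_small (a point): middle of the small spanner's pocket (153 x 33 mm), on its floor; axes and seating as for the large one.
- pocket_scraper (a point): middle of the scraper's pocket, on its floor; axes as above. 31 mm wide for the handle on the robot's side of the trench and 54 mm wide for the blade on the cabinet's side, each to 83 mm from the middle. The scraper's axes lie along the pocket's, its origin at this point.
- pocket_caliper (a point): middle of the caliper's pocket, on its floor; axes as above. 22 mm wide (y = -11 to +11 mm) on the robot's side, y = -11 to +44 mm on the cabinet's side for the jaws, each to 78 mm from the middle. The caliper's axes lie along the pocket's, its origin at this point.
- tape_measure: yellow tape measure, 37 x 84 x 64 mm, to be left alone; origin under its middle.
- carpenter_pencil: carpenter's pencil, 14 x 188 x 8 mm, to be left alone; origin under its middle.
- offcut: timber offcut, 50 x 75 x 50 mm, to be left alone; origin under its middle.

How it is judged:
On the way, in this order (a step that is already met when the one before it is completed fails the run):
1. the hook's tine is in the ring of the upright hatch (distance between hook_tine and ring below 0.02 m and value of joint hatch above 1.2 rad), for 0.1 s.
2. the hatch is pulled down flat, the hook still in the ring (value of joint hatch below 0.05 rad and distance between hook_tine and ring below 0.03 m), for 0.1 s.
At the end, for the whole second after the job is handed in: Hatch within 0.05 rad of flat; pole lying in its rest (20 mm, 0.1 rad); every tool present in its own pocket, origin within 8 mm of the middle in x and y and 4 mm in height, 0.1 rad lengthwise, flat within 0.06 rad; all at rest (value of joint hatch below 0.05 rad and horizontal distance between hook_pole and pole_rest below 0.02 m and z of hook_pole in the frame of pole_rest between 0.025 and 0.036 m and angle between hook_pole's own z axis and vertical below 0.1 rad and angle between the y axis of hook_pole and the y axis of pole_rest, either way round below 0.1 rad and linear speed of each of hook_pole, spanner_big, scraper, spanner_small, caliper below 0.02 m/s and x of spanner_big in the frame of pocket_spanner_big between -0.008 and 0.008 m and y of spanner_big in the frame of pocket_spanner_big between -0.008 and 0.008 m and z of spanner_big in the frame of pocket_spanner_big between -0.004 and 0.004 m and angle between the y axis of spanner_big and the x axis of pocket_spanner_big, either way round below 0.1 rad and angle between the z axis of spanner_big and the z axis of pocket_spanner_big, either way round below 0.06 rad and x of scraper in the frame of pocket_scraper between -0.008 and 0.008 m and y of scraper in the frame of pocket_scraper between -0.008 and 0.008 m and z of scraper in the frame of pocket_scraper between -0.004 and 0.004 m and angle between the x axis of scraper and the x axis of pocket_scraper, either way round below 0.1 rad and angle between the z axis of scraper and the z axis of pocket_scraper, either way round below 0.06 rad and x of spanner_small in the frame of pocket_spanner_small between -0.008 and 0.008 m and y of spanner_small in the frame of pocket_spanner_small between -0.008 and 0.008 m and z of spanner_small in the frame of pocket_spanner_small between -0.004 and 0.004 m and angle between the y axis of spanner_small and the x axis of pocket_spanner_small, either way round below 0.1 rad and angle between the z axis of spanner_small and the z axis of pocket_spanner_small, either way round below 0.06 rad and x of caliper in the frame of pocket_caliper between -0.008 and 0.008 m and y of caliper in the frame of pocket_caliper between -0.008 and 0.008 m and z of caliper in the frame of pocket_caliper between -0.004 and 0.004 m and angle between the x axis of caliper and the x axis of pocket_caliper, either way round below 0.1 rad and angle between the z axis of caliper and the z axis of pocket_caliper, either way round below 0.06 rad); the robot touches nothing.
It fails at once if the gripper or arm touches the hatch before it is down (value of joint hatch above 0.1 rad and contact force between any of the fingers, the arm and hatch above 1 N).
It fails at once if a bystander (tape measure, pencil, offcut) is moved more than 40 mm (distance of any of tape_measure, carpenter_pencil, offcut from where it was at the start of the episode above 0.04 m).
Of spanner_big, scraper, spanner_small, caliper only 3 to 4 are there at a start; the rules pass over those that are not, and their reading is None.
At some moment in a run one of spanner_big, scraper, spanner_small, caliper may be knocked a few centimetres aside while the robot is not near it.
It also fails if it takes over 210 s, if anything falls off the work surface, if the arm or the gripper's body presses on something with over 40 N, if the wrist force passes 120 N, or if a joint passes its speed limit or range.

## Working session

There is one attempt and no reset: what is moved stays moved. The work goes in short steps, Python scripts to look and compute and a shell command to move; the robot and the scene stay as the last step left them, time stands still between calls to the robot, and variables do not carry over. Pictures are saved under pics/ and viewed, about 12 in all and at most 16, crops included, and the job is handed in when it is done.

```bash
mkdir -p pics
cat > h.py <<'E'
import numpy as np, cv2
from scipy.spatial.transform import Rotation as R
from workcell import manip, imaging
def cam(n):
    d=imaging.read_camera(n); return d
def rotm(d):
    r=np.array(d['rotation']); return r if r.shape==(3,3) else R.from_rotvec(r).as_matrix()
def cloud(d):
    z=d['range_z']; v,u=np.mgrid[:z.shape[0],:z.shape[1]]
    p=np.stack([(u-d['cx'])/d['fx']*z,(v-d['cy'])/d['fy']*z,z],-1)
    return p@rotm(d).T+np.array(d['xyz'])
def save(n,img,s=1):
    cv2.imwrite('pics/'+n,cv2.resize(np.ascontiguousarray(img[:,:,::-1]),None,fx=s,fy=s,interpolation=cv2.INTER_CUBIC))
E
python3 - <<'E'
from h import *
print(manip.sense())
for n in ('top','side'):
    d=cam(n); np.savez(n+'.npz',**d); save(n+'0.png',d['img'],1.5); print(n,d['xyz'],rotm(d).round(3).tolist(),d['fx'])
E
```

```text
{'t': 0.0, 'joint_positions': array([-1.25859944e+00,  4.80865672e-01,  1.59684594e+00,  4.29195060e-06,
        1.06511675e+00, -4.66008365e-02]), 'dq': array([ 0.00060679,  0.00146846, -0.00065367,  0.00112147, -0.00130289,
       -0.00063932]), 'tau': array([ 3.88275512e-03, -9.50633883e+01, -4.30174792e+01,  3.87883347e-04,
        1.21244491e-02,  1.06761565e-04]), 'tool_pos': array([ 0.22815065, -0.60823944,  0.25266083]), 'ee_rot': array([ 2.0262739 ,  0.36875129, -2.02660321]), 'contact_force': array([0.18370807, 0.08955465, 0.23162103]), 'moment': array([-0.06090615, -0.04081002, -0.01871802]), 'finger_gap': 0.08583686883862851}
top [ 0.39659888 -0.06590717  1.20145638] [[0.005, -0.992, 0.129], [-1.0, -0.004, 0.006], [-0.005, -0.129, -0.992]] 350.047966033521
side [ 0.55256263 -1.40009355  1.02871705] [[1.0, 0.005, 0.003], [0.0, -0.577, 0.817], [0.006, -0.817, -0.577]] 468.95377740486776
```

View pics/top0.png

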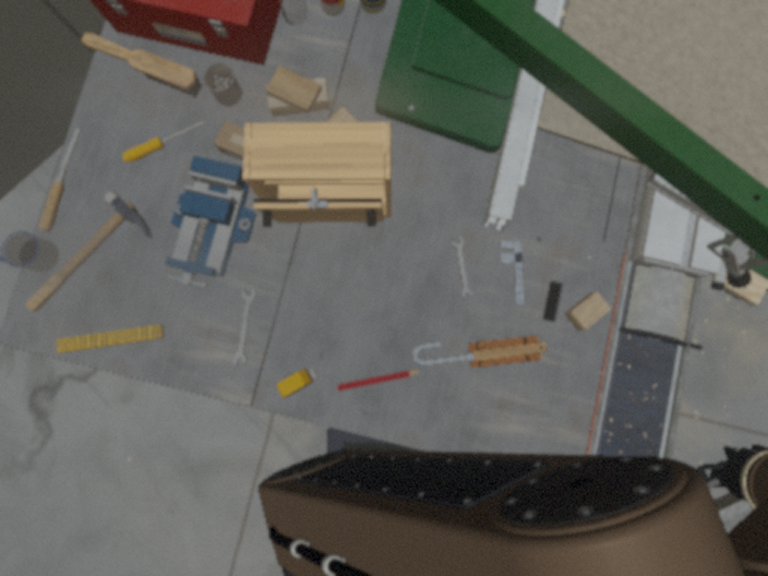

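View pics/side0.png

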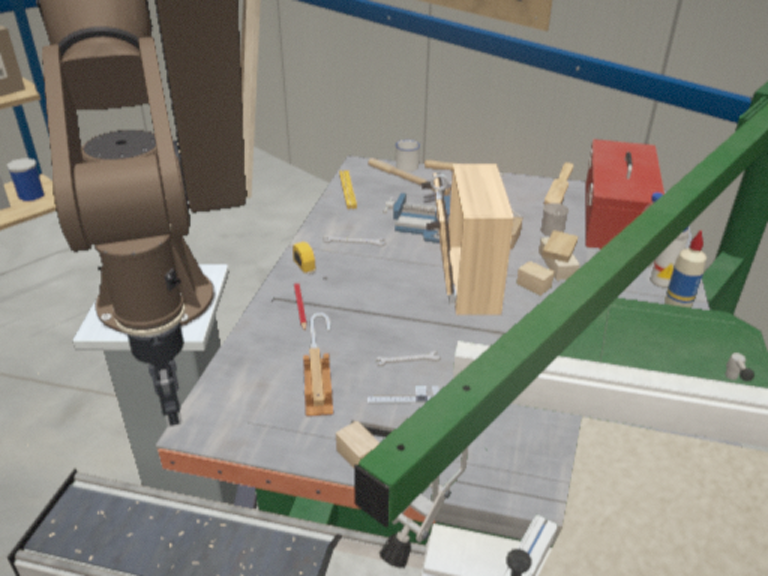

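The top view shows the cabinet at (315,165), the ring at (316,197), the pole in its rest at (505,352) with its hook at (430,352), a spanner at (463,267), another at (245,325) and the caliper at (515,270). No scraper is visible. The side view agrees.

Run:
```python
from h import *
d=dict(np.load('top.npz')); P=cloud(d); img=d['img']
hsv=cv2.cvtColor(img,cv2.COLOR_RGB2HSV)
def win(name,x0,y0,x1,y1,zmin,zmax=.5):
    a=[int(t/1.5) for t in (y0,y1,x0,x1)]
    p=P[a[0]:a[1],a[2]:a[3]].reshape(-1,3); q=p[(p[:,2]>zmin)&(p[:,2]<zmax)]
    if len(q)<5: print(name,'few',len(q)); return q
    (c,s,ang)=cv2.minAreaRect((q[:,:2]*1000).astype(np.float32))
    pc=np.linalg.svd(q[:,:2]-q[:,:2].mean(0))[2][0]
    print(name,len(q),'mean',q.mean(0).round(4),'rect',np.round(c,1),np.round(s,1),round(ang,1),'pca',np.round(np.degrees(np.arctan2(pc[1],pc[0])),1),'zq',np.percentile(q[:,2],[5,50,95]).round(4))
    return q
print('table z',np.median(P[200:210,200:290,2]),P[200:210,200:290,2].std())
win('spA',450,230,476,303,.004)
win('spB',230,282,260,372,.004)
win('cal',497,235,528,310,.004)
win('black',540,275,566,325,-.05)
win('rest',462,330,552,372,.02)
win('handle',462,330,552,372,.044)
win('hook',408,335,468,372,.02)
win('pencil',332,365,412,395,.004)
win('tape',270,360,318,400,.02)
win('cabtop',235,115,395,185,.22)
win('ring',300,180,330,212,.25)
win('hatchtop',250,195,385,212,.2)
```

```text
table z -0.0007303056029078769 0.06937702047359957
spA 149 mean [ 0.6167 -0.2221  0.0074] rect [ 621.9 -223.7] [ 48.6 154.7] 89.5 pca -173.2 zq [0.0044 0.0072 0.0114]
spB 205 mean [0.481  0.2743 0.007 ] rect [479.7 276.3] [197.4  65.7] 2.0 pca 176.0 zq [0.0043 0.0068 0.01  ]
cal 305 mean [ 0.6136 -0.3438  0.008 ] rect [ 608.4 -335.6] [ 69.1 167.1] 86.7 pca -173.3 zq [0.0043 0.0077 0.0125]
black 558 mean [ 0.5433 -0.4316 -0.0038] rect [ 543.2 -430.5] [ 57.6 113.4] 88.4 pca 177.4 zq [-0.0119 -0.0023  0.0028]
rest 469 mean [ 0.4208 -0.3095  0.0466] rect [ 421.6 -305.8] [ 55.4 182. ] 7.0 pca -82.4 zq [0.0309 0.0483 0.0531]
handle 361 mean [ 0.4206 -0.3135  0.0493] rect [ 422.2 -305.8] [ 53.  181.7] 5.4 pca -82.2 zq [0.0451 0.0494 0.0535]
hook 167 mean [ 0.4121 -0.1571  0.0433] rect [ 418.4 -166.8] [ 45.2 118.2] 5.2 pca 84.5 zq [0.0397 0.0433 0.0472]
pencil 229 mean [ 0.3565 -0.0199  0.0079] rect [355.9 -16.8] [ 61.3 173.5] 3.9 pca -79.1 zq [0.0047 0.0077 0.011 ]
tape 258 mean [0.3515 0.1495 0.0537] rect [350.8 152.7] [36.9 71.1] 30.4 pca -59.2 zq [0.0331 0.0578 0.0639]
cabtop 3766 mean [0.7853 0.0781 0.2665] rect [787.1  79.6] [111.3 275. ] 1.0 pca 90.6 zq [0.2635 0.2669 0.2698]
ring 115 mean [0.6888 0.078  0.2703] rect [690.7  84. ] [52.1 35.6] 64.0 pca 89.2 zq [0.2504 0.2565 0.3038]
hatchtop 773 mean [0.6898 0.0778 0.2458] rect [684.6  78.2] [239.5  33. ] 89.9 pca 90.3 zq [0.2134 0.2486 0.2643]
```

Run:
```python
from h import *
d=dict(np.load('top.npz'))
a=d['img'][150:260,140:385]; save('cropA.png',a,3.2)
d=dict(np.load('side.npz'));P=cloud(d)
save('cropS.png',d['img'][100:220,270:360],5)
# ring from the side: 1.5x px (440,185)
for (u,v) in [(437,175),(440,180),(436,185),(441,190),(440,200),(450,200),(470,166)]:
    print(u,v,P[int(v/1.5),int(u/1.5)].round(4))
```

```text
437 175 [0.6825 0.0737 0.3066]
440 180 [0.6982 0.159  0.2487]
436 185 [0.6855 0.1328 0.2497]
441 190 [0.6976 0.1007 0.2542]
440 200 [0.6911 0.0543 0.2509]
450 200 [0.7323 0.204  0.1709]
470 166 [0.7751 0.2057 0.267 ]
```

```bash
cat >> h.py <<'E'
def down(yaw):
    """tool x down, tool y at angle yaw from world x"""
    y=np.array([np.cos(yaw),np.sin(yaw),0]); x=np.array([0,0,-1.]); return np.stack([x,y,np.cross(x,y)],1)
def plan(pos=None,yawdeg=None,Rt=None):
    s=manip.sense(); M=R.from_rotvec(s['ee_rot']).as_matrix(); p=s['tool_pos']
    t=M.T@((np.array(pos)-p) if pos is not None else np.zeros(3))/0.1
    if Rt is None and yawdeg is not None:
        c=[down(np.radians(yawdeg)),down(np.radians(yawdeg+180))]
        Rt=min(c,key=lambda C:R.from_matrix(M.T@C).magnitude())
    r=R.from_matrix(M.T@Rt).as_rotvec()/0.08 if Rt is not None else np.zeros(3)
    st(s); print('shift units',t.round(3),'turn units',r.round(2))
def st(s=None):
    s=s or manip.sense(); M=R.from_rotvec(s['ee_rot']).as_matrix()
    print('t %.2f tcp %s F %s gap %.4f'%(s['t'],s['tool_pos'].round(4),s['contact_force'].round(1),s['finger_gap']))
    print('tool x',M[:,0].round(3),'y',M[:,1].round(3),'yaw(y) %.2f'%np.degrees(np.arctan2(M[1,1],M[0,1])),'j6 %.2f'%s['joint_positions'][5])
E
python3 - <<'E'
from h import *
plan([.40,-.29,.25],7.8)
d=dict(np.load('top.npz'));P=cloud(d)
q=P[115:142,195:225].reshape(-1,3); q=q[q[:,2]>.272]; print('ring',len(q),q.mean(0),q.round(3)[::5])
q=P[126:142,165:260].reshape(-1,3); q=q[(q[:,2]>.235)&(q[:,2]<.262)]; print(q[:,:].mean(0),np.ptp(q,axis=0),np.polyfit(q[:,1],q[:,0],1))
E
```

```text
t 0.10 tcp [ 0.2282 -0.6083  0.2528] F [-0.8 -0.3 -0. ] gap 0.0854
tool x [-0.     0.001 -1.   ] y [ 0.351 -0.936 -0.001] yaw(y) -69.44 j6 -0.05
shift units [ 0.03  -2.377 -2.727] turn units [-1.685e+01 -1.000e-02  1.000e-02]
ring 52 [0.66952097 0.06909964 0.34472432] [[ 0.704  0.078  0.297]
 [ 0.397 -0.066  1.201]
 [ 0.694  0.079  0.303]
 [ 0.691  0.076  0.305]
 [ 0.699  0.079  0.272]
 [ 0.683  0.079  0.302]
 [ 0.677  0.079  0.305]
 [ 0.684  0.076  0.273]
 [ 0.672  0.08   0.295]
 [ 0.67   0.078  0.293]
 [ 0.671  0.074  0.279]]
[0.69117319 0.07820035 0.24872926] [0.02439051 0.23948767 0.02672338] [-0.00490567  0.69155682]
```

```bash
Z='x'; python3 -m handwheel '{"translation":[[0,0,0],[0,0,0],[0,0,0],[0,0,0],[0,0,0]],"rot":[[-1,0,0],[-1,0,0],[-1,0,0],[-1,0,0],[-1,0,0]],"hand":[90,90,90,90,90]}'
python3 -m handwheel '{"translation":[[0,0,0],[0,0,0],[0,0,0],[0,0,0],[0,0,0]],"rot":[[-1,0,0],[-1,0,0],[-1,0,0],[-1,0,0],[-1,0,0]],"hand":[90,90,90,90,90]}' >/dev/null
python3 -m handwheel '{"translation":[[0,0,0],[0,0,0],[0,0,0],[0,0,0],[0,0,0]],"rot":[[-1,0,0],[-1,0,0],[-1,0,0],[-1,0,0],[-1,0,0]],"hand":[90,90,90,90,90]}' 
python3 -c "
from h import *
plan([.40,-.29,.25],7.8)"
```

```text
t: 0.52
tool_pos: [0.2278, -0.6072, 0.2508]
ee_rot: [1.77, 0.724, -1.77]
contact_force: [-0.2, -0.3, -0.3]
finger_gap: 0.0551
t: 1.35
tool_pos: [0.227, -0.6048, 0.2468]
ee_rot: [1.184, 1.241, -1.174]
contact_force: [-0.3, 0.9, 0.4]
finger_gap: 0.0552
t 1.35 tcp [ 0.227  -0.6048  0.2468] F [-0.3  0.9  0.4] gap 0.0552
tool x [-0.004  0.012 -1.   ] y [ 0.999  0.043 -0.003] yaw(y) 2.48 j6 -1.30
shift units [-1.000e-03  1.864e+00 -3.071e+00] turn units [-1.16 -0.15  0.03]
```

```bash
python3 -m handwheel '{"translation":[[0,0.19,-0.31],[0,0.19,-0.31],[0,0.19,-0.31],[0,0.19,-0.31],[0,0.19,-0.31]],"rot":[[-1,-0.15,0],[0,0,0],[0,0,0],[0,0,0],[0,0,0]],"hand":[90,90,90,90,90]}' >/dev/null
python3 -m handwheel '{"translation":[[0,0.19,-0.31],[0,0.19,-0.31],[0,0.19,-0.31],[0,0.19,-0.31],[0,0,0]],"rot":[[0,0,0],[0,0,0],[0,0,0],[0,0,0],[0,0,0]],"hand":[90,90,90,90,90]}' 
python3 -c "
from h import *
plan([.40,-.29,.25],7.8)
d=cam('wrist'); np.savez('w1.npz',**d); save('w1.png',d['img'],1.5); print(d['xyz'],rotm(d).round(3),d['fx'])"
```

```text
t: 2.18
tool_pos: [0.3639, -0.2949, 0.2427]
ee_rot: [1.114, 1.273, -1.117]
contact_force: [0.1, -0.4, -0.3]
finger_gap: 0.0557
t 2.18 tcp [ 0.3639 -0.2949  0.2427] F [ 0.1 -0.4 -0.3] gap 0.0557
tool x [-0.005  0.002 -1.   ] y [ 0.992  0.128 -0.005] yaw(y) 7.35 j6 -0.87
shift units [-0.075  0.364 -0.003] turn units [-0.1  -0.04  0.06]
[ 0.35424346 -0.21376468  0.36387796] [[ 0.992  0.125  0.035]
 [ 0.129 -0.942 -0.31 ]
 [-0.006  0.312 -0.95 ]] 269.66314400743636
```

View pics/w1.png

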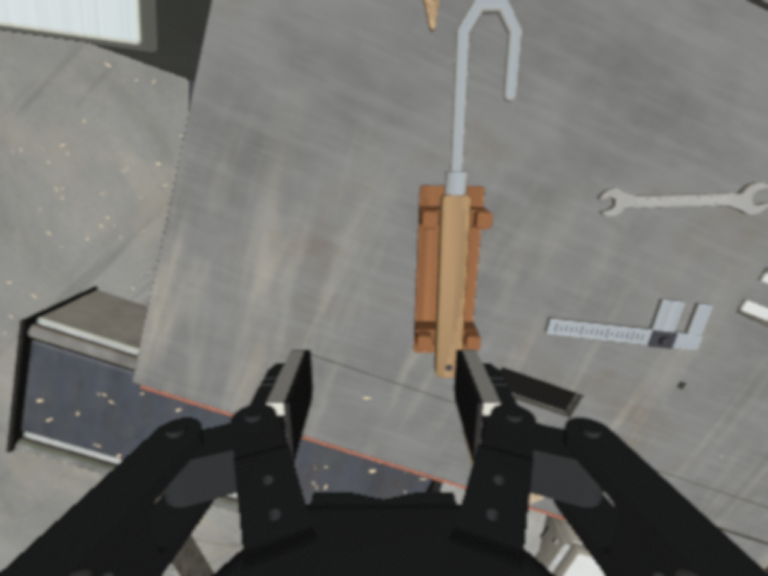

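The wrist view shows the pole's handle from (455,193) to (449,375), the hook's tine end at (511,97), the small spanner at (685,200) and the caliper at (630,330).

Run:
```python
from h import *
d=dict(np.load('w1.npz'));P=cloud(d)
m=np.zeros(P.shape[:2],bool); m[129:255,290:315]=1
q=P[m&(P[...,2]>.046)&(P[...,2]<.058)]; print(len(q),q[:,2].mean())
c,s,a=cv2.minAreaRect((q[:,:2]*1000).astype(np.float32)); print('handle',c,s,a)
pc=np.linalg.svd(q[:,:2]-q[:,:2].mean(0))[2][0]; print('mean',q.mean(0),'dir',np.degrees(np.arctan2(*pc[::-1])))
for n,(u,v) in dict(rodbase=(459,165),rodend=(464,45),tine_end=(511,95),tine_top=(517,35),bend=(492,4)).items():
    w=P[int(v/1.5)-2:int(v/1.5)+3,int(u/1.5)-3:int(u/1.5)+4].reshape(-1,3); w=w[(w[:,2]>.025)&(w[:,2]<.06)]; print(n,np.median(w,0).round(4))
def blob(n,u0,v0,u1,v1):
    w=P[int(v0/1.5):int(v1/1.5),int(u0/1.5):int(u1/1.5)].reshape(-1,3); w=w[(w[:,2]>.0035)&(w[:,2]<.02)]
    c,s,a=cv2.minAreaRect((w[:,:2]*1000).astype(np.float32)); pc=np.linalg.svd(w[:,:2]-w[:,:2].mean(0))[2][0]
    print(n,len(w),w.mean(0).round(4),np.round(c,1),np.round(s,1),a,np.degrees(np.arctan2(*pc[::-1])))
blob('sp',590,175,767,220); blob('beam',540,310,648,350); blob('cal',540,290,715,355)
```

```text
2077 0.04995133674280774
handle (423.1260681152344, -316.0526428222656) (22.07912826538086, 159.32052612304688) 7.888427257537842
mean [ 0.42116824 -0.30776068  0.04995134] dir -82.84071122587717
rodbase [ 0.4102 -0.2165  0.0444]
rodend [ 0.3987 -0.1375  0.0443]
tine_end [ 0.4381 -0.1638  0.0442]
tine_top [ 0.4335 -0.1263  0.0442]
bend [ 0.4131 -0.1103  0.0444]
sp 1060 [ 0.6175 -0.2198  0.0075] [ 616.2 -221.1] [146.2  26.1] 9.770829200744629 -171.7161444555641
beam 747 [ 0.577  -0.3495  0.0079] [ 579.2 -350. ] [100.1  16.3] 0.717607319355011 0.5271747763433801
cal 1729 [ 0.6191 -0.341   0.008 ] [ 604.  -334.7] [150.2  47.6] 0.8704059720039368 -170.7392919573372
```

```bash
python3 -c "
from h import *
plan([.4217,-.3062,.13],7.9)"
```

```text
t 2.23 tcp [ 0.3635 -0.2969  0.2428] F [-0.  -0.   0.2] gap 0.0555
tool x [-0.005  0.001 -1.   ] y [ 0.992  0.129 -0.005] yaw(y) 7.41 j6 -0.87
shift units [1.125 0.571 0.169] turn units [-0.11 -0.02  0.06]
```

```bash
python3 -m handwheel '{"translation":[[0.28,0.14,0.04],[0.28,0.14,0.04],[0.28,0.14,0.04],[0.28,0.14,0.04],[0,0,0]],"rot":[[-0.1,0,0.06],[0,0,0],[0,0,0],[0,0,0],[0,0,0]],"hand":[90,90,90,90,90]}' >/dev/null
python3 -c "
from h import *
P=cloud(dict(np.load('w1.npz')))
print(np.median(P[170:200,281:289,2]),P[170:200,281:289,2].std())
plan([.4217,-.3062,.043],7.9)"
```

```text
0.008410276972178415 0.022910052242865752
t 2.65 tcp [ 0.4247 -0.3085  0.1287] F [-2.6  1.9 -0.3] gap 0.0554
tool x [ 0.005 -0.004 -1.   ] y [0.99  0.139 0.004] yaw(y) 7.98 j6 -0.83
shift units [ 0.857 -0.03  -0.031] turn units [ 0.02  0.06 -0.05]
```

```bash
python3 -m handwheel '{"translation":[[0.2,-0.03,-0.03],[0.22,0,0],[0.22,0,0],[0.2,0,0],[0,0,0]],"rot":[[0,0.06,-0.05],[0,0,0],[0,0,0],[0,0,0],[0,0,0]],"hand":[90,90,90,90,90]}' >/dev/null
python3 -c "
from h import *
plan([.4217,-.3062,.043],7.9)"
```

```text
t 3.07 tcp [ 0.4201 -0.3098  0.0428] F [-1.9  1.4  0.1] gap 0.0557
tool x [-0. -0. -1.] y [ 0.99   0.138 -0.   ] yaw(y) 7.93 j6 -0.83
shift units [-0.002  0.021 -0.034] turn units [0.01 0.   0.  ]
```

```bash
python3 -m handwheel '{"translation":[[0,0.02,-0.03],[0,0,0],[0,0,0],[0,0,0],[0,0,0]],"rot":[[0,0,0],[0,0,0],[0,0,0],[0,0,0],[0,0,0]],"hand":[255,255,255,255,255]}' >/dev/null
python3 -m handwheel '{"translation":[[0,0,0],[0,0,0],[-0.1,0,0],[-0.2,0,0],[-0.3,0,0]],"rot":[[0,0,0],[0,0,0],[0,0,0],[0,0,0],[0,0,0]],"hand":[255,255,255,255,255]}'
python3 -m handwheel '{"translation":[[-0.4,0,0],[-0.4,0,0],[-0.4,0,0],[-0.4,0,0],[-0.4,0,0]],"rot":[[0,0,0],[0,0,0],[0,0,0],[0,0,0],[0,0,0]],"hand":[255,255,255,255,255]}'
python3 -m handwheel '{"translation":[[-0.3,0,0],[0,0,0],[0,0,0]],"rot":[[0.9,0,0],[0.8,0,0],[0,0,0]],"hand":[255,255,255]}'
python3 -c "
from h import *
plan([.5,-.25,.36],0.5)"
```

```text
t: 3.9
tool_pos: [0.4201, -0.307, 0.1074]
ee_rot: [1.108, 1.274, -1.108]
contact_force: [-0.0, -0.4, -1.4]
finger_gap: 0.0211
t: 4.32
tool_pos: [0.4171, -0.3043, 0.3155]
ee_rot: [1.108, 1.281, -1.109]
contact_force: [0.8, -1.0, -1.3]
finger_gap: 0.0212
t: 4.57
tool_pos: [0.4185, -0.3052, 0.3593]
ee_rot: [1.21, 1.202, -1.21]
contact_force: [-0.5, -0.2, -3.0]
finger_gap: 0.0213
t 4.57 tcp [ 0.4185 -0.3052  0.3593] F [-0.5 -0.2 -3. ] gap 0.0213
tool x [ 0.004 -0.004 -1.   ] y [ 1.    -0.003  0.004] yaw(y) -0.17 j6 -0.69
shift units [-0.006  0.814 -0.554] turn units [-0.15  0.05 -0.05]
```

```bash
python3 -m handwheel '{"translation":[[0,0.2,-0.3],[0,0.2,-0.3],[0,0.2,-0.3],[0,0.2,-0.3],[0,0.2,-0.3]],"rot":[[-0.15,0,0],[0,0,0],[0,0,0],[0,0,0],[0,0,0]],"hand":[255,255,255,255,255]}' >/dev/null
python3 -m handwheel '{"translation":[[0,0.2,-0.3],[0,0.2,-0.3],[0,0.2,-0.3],[0,0.2,-0.3],[0,0,0]],"rot":[[0,0,0],[0,0,0],[0,0,0],[0,0,0],[0,0,0]],"hand":[255,255,255,255,255]}' >/dev/null
python3 -c "
from h import *
plan([.6,-.04,.36],0.5)
for n in ('wrist','side'):
    d=cam(n); np.savez(n+'2.npz',**d); save(n+'2.png',d['img'][:230] if n=='wrist' else d['img'][80:230,190:390],1.5 if n=='wrist' else 3.8)"
```

```text
t 5.40 tcp [ 0.5952 -0.0201  0.3563] F [-2.5 -0.1 -2.6] gap 0.0212
tool x [-0.003 -0.004 -1.   ] y [ 1.     0.026 -0.004] yaw(y) 1.47 j6 -0.11
shift units [-0.036  0.042  0.2  ] turn units [0.21 0.05 0.04]
```

View pics/wrist2.png

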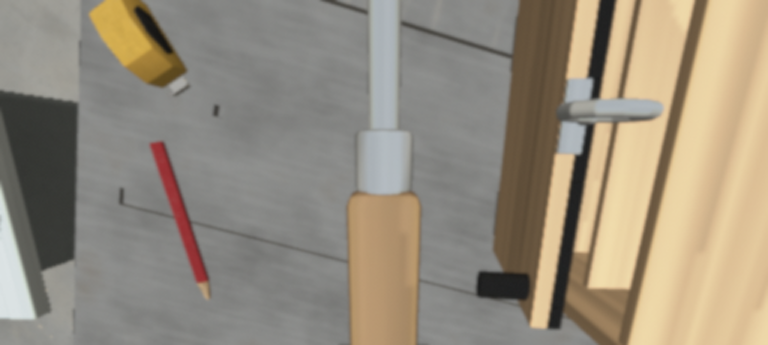

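View pics/side2.png

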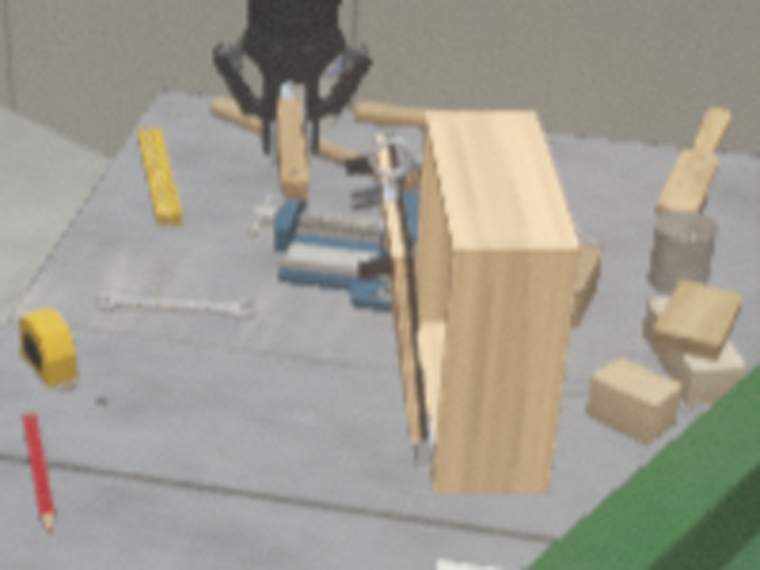

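The wrist view shows the ring edge-on at (612,110) and the pole's rod straight up the picture at (384,60). The side view shows the ring at (393,160) and the pole held level at (290,140).

Run:
```python
from h import *
P=cloud(dict(np.load('wrist2.npz')))
w=P[62:86,370:444].reshape(-1,3); w=w[(w[:,2]>.255)&(w[:,2]<.33)]
print('ring',len(w),w.min(0).round(4),w.max(0).round(4),w.mean(0).round(4))
q=P[2:80,245:268].reshape(-1,3); q=q[q[:,2]>.3]; pc=np.linalg.svd(q-q.mean(0))[2][0]; print('rod',q.mean(0).round(4),pc.round(4))
r=P[55:100,375:395].reshape(-1,3); 
S=cloud(dict(np.load('side2.npz')))
w=S[115:131,285:302].reshape(-1,3); w=w[(w[:,2]>.26)&(w[:,2]<.33)&(abs(w[:,1]-.078)<.02)]; print('side ring',len(w),w.min(0).round(4),w.max(0).round(4),w.mean(0).round(4))
```

```text
ring 1044 [0.669 0.075 0.255] [0.7078 0.0911 0.3076] [0.6856 0.0795 0.2951]
rod [0.5929 0.0847 0.3552] [-0.021   0.7789 -0.6268]
side ring 64 [0.6696 0.0702 0.2603] [0.7086 0.0879 0.3082] [0.6889 0.0777 0.2852]
```

```bash
python3 -m handwheel '{"translation":[[0,0.15,0.05],[0,0.15,0.05],[0,0.15,0.06],[0,0.15,0.05],[0,0,0]],"rot":[[0.2,0,0],[0,0,0],[0,0,0],[0,0,0],[0,0,0]],"hand":[255,255,255,255,255]}' >/dev/null
python3 -c "
from h import *
plan([.6544,-.041,.29],0.5)"
```

```text
t 5.92 tcp [ 0.6503 -0.0487  0.3545] F [-0.8 -0.4 -2. ] gap 0.0211
tool x [-0.011 -0.007 -1.   ] y [ 1.     0.013 -0.012] yaw(y) 0.75 j6 -0.13
shift units [ 0.644  0.049 -0.08 ] turn units [0.05 0.08 0.14]
```

```bash
python3 -m handwheel '{"translation":[[0,0.05,-0.09],[0.2,0,0],[0.2,0,0],[0.2,0,0],[0,0,0]],"rot":[[0,0.08,0.14],[0,0,0],[0,0,0],[0,0,0],[0,0,0]],"hand":[255,255,255,255,255]}' >/dev/null
python3 - <<'E'
from h import *
plan([.6544,-.041,.29],0.5)
for n in ('top','side'):
    d=cam(n); np.savez(n+'3.npz',**d)
    if n=='side': a=d['img'][90:150,255:335]
    else: b=d['img'][100:170,170:250]
save('h3.png',np.hstack([cv2.resize(a,(400,300)),cv2.resize(b,(343,300))]))
E
```

```text
t 6.33 tcp [ 0.6523 -0.0414  0.293 ] F [-0.9  0.2 -2. ] gap 0.0210
tool x [ 0.002  0.002 -1.   ] y [1.    0.012 0.002] yaw(y) 0.66 j6 -0.12
shift units [ 0.03   0.021 -0.004] turn units [ 0.04 -0.02 -0.02]
```

View pics/h3.png

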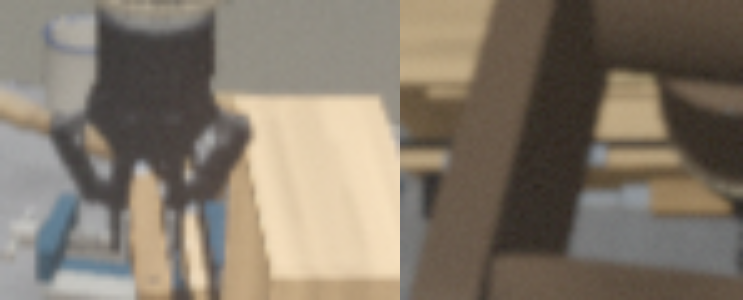

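The views are occluded by the gripper and arm, so I'll go by kinematics and watch the force.

```bash
python3 -m handwheel '{"translation":[[0.03,0.02,0],[0,0,0.15],[0,0,0.15],[0,0,0.12],[0,0,0]],"rot":[[0,0,0],[0,0,0],[0,0,0],[0,0,0],[0,0,0]],"hand":[255,255,255,255,255]}'
python3 - <<'E'
from h import *
plan([.6544,-.083,.29],0.5)
d=cam('wrist'); np.savez('w4.npz',**d); save('w4.png',d['img'][:230],1.5)
E
```

```text
t: 6.85
tool_pos: [0.6583, -0.0868, 0.2993]
ee_rot: [1.205, 1.206, -1.19]
contact_force: [-0.2, -0.6, -2.9]
finger_gap: 0.0213
t 6.85 tcp [ 0.6583 -0.0868  0.2993] F [-0.2 -0.6 -2.9] gap 0.0213
tool x [ 0.013 -0.    -1.   ] y [1.    0.013 0.013] yaw(y) 0.77 j6 -0.19
shift units [ 0.092 -0.04  -0.039] turn units [ 0.06  0.   -0.16]
```

View pics/w4.png

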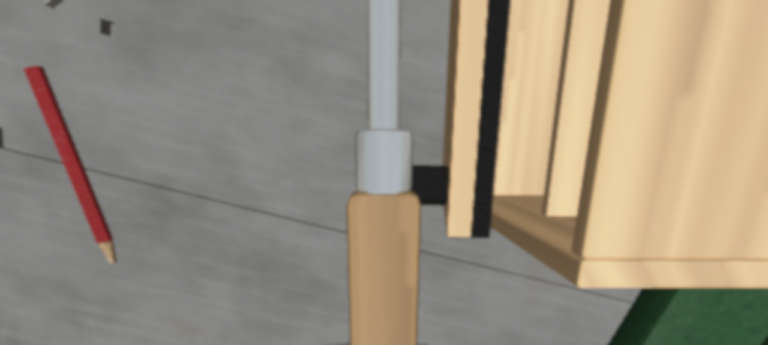

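The wrist view shows the pole still straight in the grip (384,170), with the hatch edge at (470,230). The ring is out of view.

```bash
python3 -m handwheel '{"translation":[[0.09,-0.04,-0.02],[0,0,0],[0,0,0]],"rot":[[0,0,-0.16],[0,0,0],[0,0,0]],"hand":[255,255,255]}'
python3 - <<'E'
from h import *
plan([.6544,-.083,.29],0.5)
E
```

```text
t: 7.15
tool_pos: [0.6541, -0.0848, 0.2899]
ee_rot: [1.201, 1.215, -1.201]
contact_force: [-0.0, -0.5, -0.3]
finger_gap: 0.0211
t 7.15 tcp [ 0.6541 -0.0848  0.2899] F [-0.  -0.5 -0.3] gap 0.0211
tool x [-0.  0. -1.] y [ 1.     0.011 -0.   ] yaw(y) 0.63 j6 -0.19
shift units [-0.001  0.004 -0.018] turn units [ 0.03 -0.01  0.  ]
```

Run:
```python
from h import *
for f in ('w4.npz','wrist2.npz','top.npz'):
    P=cloud(dict(np.load(f))).reshape(-1,3)
    q=P[(abs(P[:,2]-.268)<.006)&(P[:,0]>.70)&(P[:,1]>-.08)&(P[:,1]<.25)]
    print(f,len(q),np.percentile(q[:,0],[0.5,2,50,98,99.5]).round(4),np.percentile(q[:,1],[1,99]).round(4))
    # board outer face line x vs z
P=cloud(dict(np.load('side2.npz'))).reshape(-1,3)
b=P[(P[:,1]>-.046)&(P[:,1]<-.036)&(P[:,2]>.06)&(P[:,2]<.25)&(P[:,0]<.73)&(P[:,0]>.6)]
print(len(b)); 
for lo in np.arange(.05,.26,.03):
    c=b[(b[:,2]>lo)&(b[:,2]<lo+.03)]; 
    if len(c): print(lo.round(2),c[:,0].min().round(4),np.median(c[:,0]).round(4),c[:,0].max().round(4))
```

```text
w4.npz 22245 [0.735  0.7355 0.7639 0.8028 0.808 ] [-0.0542  0.0421]
wrist2.npz 17855 [0.7341 0.7347 0.7584 0.8066 0.8133] [-0.0531  0.1262]
top.npz 3665 [0.7323 0.7339 0.7863 0.8398 0.8427] [-0.0549  0.2125]
182
0.05 0.7081 0.7196 0.7267
0.08 0.7061 0.7146 0.7221
0.11 0.7012 0.7088 0.7202
0.14 0.6961 0.7018 0.7081
0.17 0.6943 0.702 0.7094
0.2 0.6894 0.697 0.7077
0.23 0.6851 0.6949 0.7027
```

```bash
cat >> h.py <<'E'
def arc(th,lead=.008,xh=.7223):
    from math import sin,cos
    return [xh-.0346-.245*cos(th)-lead*sin(th), -.0838, .045+.245*sin(th)-lead*cos(th)]
E
python3 -m handwheel '{"translation":[[0,-0.1,0],[0,0,0]],"rot":[[0,0,0],[0,0,0]],"hand":[255,255]}'
python3 - <<'E'
from h import *
for t in (1.2,.95): print(np.round(arc(t),4))
plan(arc(1.2),.5)
S=cloud(cam('side')).reshape(-1,3)
b=S[(S[:,1]>-.046)&(S[:,1]<-.036)&(S[:,2]>.06)&(S[:,2]<.25)&(S[:,0]<.73)&(S[:,0]>.6)]
print(np.polyfit(b[:,2],b[:,0],1))
E
```

```text
t: 7.32
tool_pos: [0.6434, -0.0841, 0.2892]
ee_rot: [1.201, 1.216, -1.201]
contact_force: [0.5, 0.9, -1.9]
finger_gap: 0.021
[ 0.5915 -0.0838  0.2705]
[ 0.5387 -0.0838  0.2396]
t 7.32 tcp [ 0.6434 -0.0841  0.2892] F [ 0.5  0.9 -1.9] gap 0.0210
tool x [-0.001  0.001 -1.   ] y [ 1.     0.012 -0.001] yaw(y) 0.67 j6 -0.19
shift units [ 0.188 -0.52  -0.009] turn units [ 0.04 -0.01  0.01]
[-0.14824969  0.72720935]
```

```bash
python3 -m handwheel '{"translation":[[0.04,-0.13,0],[0.04,-0.13,0],[0.05,-0.13,0],[0.05,-0.13,0],[0,0,0]],"rot":[[0,0,0],[0,0,0],[0,0,0],[0,0,0],[0,0,0]],"hand":[255,255,255,255,255]}'
python3 - <<'E'
from h import *
plan(arc(.95),.5)
d=cam('side'); S=cloud(d).reshape(-1,3); save('s5.png',d['img'][80:230,190:390],3.8)
b=S[(S[:,1]>-.046)&(S[:,1]<-.036)&(S[:,2]>.06)&(S[:,2]<.25)&(S[:,0]<.73)&(S[:,0]>.5)]
print(np.polyfit(b[:,2],b[:,0],1),len(b))
E
```

```text
t: 7.78
tool_pos: [0.5934, -0.084, 0.2727]
ee_rot: [1.204, 1.209, -1.195]
contact_force: [1.3, 0.1, -1.9]
finger_gap: 0.0211
t 7.78 tcp [ 0.5934 -0.084   0.2727] F [ 1.3  0.1 -1.9] gap 0.0211
tool x [ 0.008  0.    -1.   ] y [1.    0.012 0.008] yaw(y) 0.67 j6 -0.20
shift units [ 0.326 -0.55  -0.008] turn units [ 0.04 -0.   -0.1 ]
[-0.37045933  0.73644525] 211
```

View pics/s5.png

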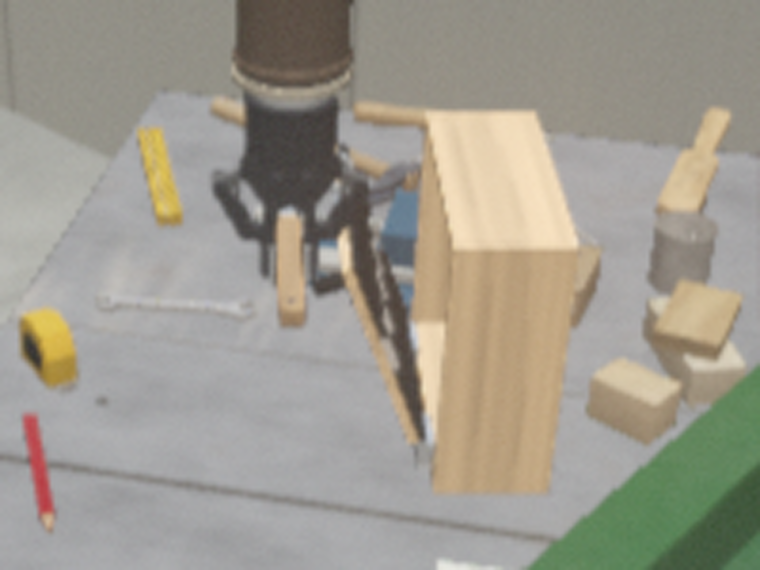

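The hatch is swinging down with the hook (board from (345,235) to (420,440), about 1.2 rad).

```bash
python3 -m handwheel '{"translation":[[0.07,-0.14,0],[0.08,-0.14,0],[0.08,-0.14,0],[0.1,-0.13,0],[0,0,0]],"rot":[[0,0,-0.1],[0,0,0],[0,0,0],[0,0,0],[0,0,0]],"hand":[255,255,255,255,255]}'
python3 - <<'E'
from h import *
plan(arc(.7),.5)
E
```

```text
t: 8.25
tool_pos: [0.5455, -0.0845, 0.2428]
ee_rot: [1.205, 1.206, -1.193]
contact_force: [0.0, 0.1, -1.8]
finger_gap: 0.0208
t 8.25 tcp [ 0.5455 -0.0845  0.2428] F [ 0.   0.1 -1.8] gap 0.0208
tool x [ 0.011 -0.001 -1.   ] y [1.    0.012 0.011] yaw(y) 0.69 j6 -0.22
shift units [ 0.455 -0.508 -0.014] turn units [ 0.04  0.01 -0.14]
```

```bash
python3 -m handwheel '{"translation":[[0.1,-0.14,0],[0.11,-0.13,0],[0.12,-0.12,0],[0.13,-0.12,0],[0,0,0]],"rot":[[0,0,-0.14],[0,0,0],[0,0,0],[0,0,0],[0,0,0]],"hand":[255,255,255,255,255]}'
python3 - <<'E'
from h import *
plan(arc(.45),.5)
d=cam('side'); S=cloud(d).reshape(-1,3)
b=S[(S[:,1]>-.046)&(S[:,1]<-.034)&(S[:,2]>.05)&(S[:,2]<.24)&(S[:,0]<.72)&(S[:,0]>.54)]
p=np.polyfit(b[:,0],b[:,2],1); print(p,len(b),-np.arctan(p[0]))
v=S[(abs(S[:,0]-manip.sense()['tool_pos'][0])<.012)&(S[:,1]<-.12)&(S[:,1]>-.19)&(S[:,2]>.1)]; print('handle top line',np.polyfit(v[:,1],v[:,2],1),len(v))
E
```

```text
t: 8.67
tool_pos: [0.5026, -0.0856, 0.1997]
ee_rot: [1.203, 1.206, -1.194]
contact_force: [-0.4, 0.4, -3.4]
finger_gap: 0.0212
t 8.67 tcp [ 0.5026 -0.0856  0.1997] F [-0.4  0.4 -3.4] gap 0.0212
tool x [ 0.01  -0.002 -1.   ] y [1.    0.012 0.01 ] yaw(y) 0.71 j6 -0.24
shift units [ 0.549 -0.395 -0.024] turn units [ 0.04  0.03 -0.12]
[-0.8538515   0.66085548] 240 0.7067258135280654
handle top line [-2.34326714  0.11913539] 815
```

```bash
python3 -m handwheel '{"translation":[[0.13,-0.11,0],[0.13,-0.1,0],[0.14,-0.1,0],[0.15,-0.09,0],[0,0,0]],"rot":[[0,0,-0.12],[0,0,0],[0,0,0],[0,0,0],[0,0,0]],"hand":[255,255,255,255,255]}'
python3 - <<'E'
from h import *
plan(arc(.2),.5)
d=cam('side'); S=cloud(d).reshape(-1,3)
b=S[(S[:,1]>-.046)&(S[:,1]<-.034)&(S[:,2]>.04)&(S[:,2]<.16)&(S[:,0]<.72)&(S[:,0]>.54)]
p=np.polyfit(b[:,0],b[:,2],1); print(p,len(b),-np.arctan(p[0]))
E
```

```text
t: 9.13
tool_pos: [0.4756, -0.0878, 0.1501]
ee_rot: [1.201, 1.202, -1.191]
contact_force: [-0.2, 0.9, -2.4]
finger_gap: 0.0209
t 9.13 tcp [ 0.4756 -0.0878  0.1501] F [-0.2  0.9 -2.4] gap 0.0209
tool x [ 0.014 -0.005 -1.   ] y [1.    0.014 0.014] yaw(y) 0.81 j6 -0.26
shift units [ 0.639 -0.304 -0.047] turn units [ 0.07  0.07 -0.17]
[-0.49663995  0.4019736 ] 235 0.46095595853268256
```

```bash
python3 -m handwheel '{"translation":[[0.16,-0.1,-0.04],[0.16,-0.08,0],[0.16,-0.07,0],[0.16,-0.06,0],[0,0,0]],"rot":[[0,0.07,-0.17],[0,0,0],[0,0,0],[0,0,0],[0,0,0]],"hand":[255,255,255,255,255]}'
python3 - <<'E'
from h import *
plan(arc(0),.5)
d=cam('side'); S=cloud(d).reshape(-1,3)
b=S[(S[:,1]>-.046)&(S[:,1]<-.034)&(S[:,2]>.035)&(S[:,2]<.16)&(S[:,0]<.72)&(S[:,0]>.54)]
p=np.polyfit(b[:,0],b[:,2],1); print(p,len(b),-np.arctan(p[0]))
E
```

```text
t: 9.6
tool_pos: [0.4582, -0.0864, 0.0916]
ee_rot: [1.201, 1.204, -1.188]
contact_force: [-4.1, -0.8, -2.4]
finger_gap: 0.0206
t 9.60 tcp [ 0.4582 -0.0864  0.0916] F [-4.1 -0.8 -2.4] gap 0.0206
tool x [ 0.014 -0.004 -1.   ] y [1.    0.017 0.014] yaw(y) 0.97 j6 -0.27
shift units [ 0.544 -0.162 -0.031] turn units [ 0.1   0.05 -0.17]
[-0.19895814  0.18697464] 211 0.196393572072307
```

```bash
python3 -m handwheel '{"translation":[[0.12,-0.14,-0.03],[0.14,-0.02,0],[0.14,0,0],[0.14,0,0],[0,0,0]],"rot":[[0,0.05,-0.17],[0,0,0],[0,0,0],[0,0,0],[0,0,0]],"hand":[255,255,255,255,255]}'
python3 - <<'E'
from h import *
plan(arc(0),.5)
d=cam('side'); S=cloud(d).reshape(-1,3)
b=S[(S[:,1]>-.046)&(S[:,1]<-.034)&(S[:,2]>.03)&(S[:,2]<.12)&(S[:,0]<.71)&(S[:,0]>.54)]
p=np.polyfit(b[:,0],b[:,2],1); print(p,len(b),-np.arctan(p[0]))
save('s6.png',d['img'][80:230,190:390],3.8)
E
```

```text
t: 10.07
tool_pos: [0.4547, -0.086, 0.0441]
ee_rot: [1.199, 1.206, -1.187]
contact_force: [-6.6, -0.0, -3.1]
finger_gap: 0.021
t 10.07 tcp [ 0.4547 -0.086   0.0441] F [-6.6 -0.  -3.1] gap 0.0210
tool x [ 0.013 -0.003 -1.   ] y [1.    0.019 0.013] yaw(y) 1.10 j6 -0.27
shift units [ 0.069 -0.121 -0.025] turn units [ 0.13  0.05 -0.16]
[0.00243997 0.04101827] 206 -0.0024399675945339745
```

View pics/s6.png

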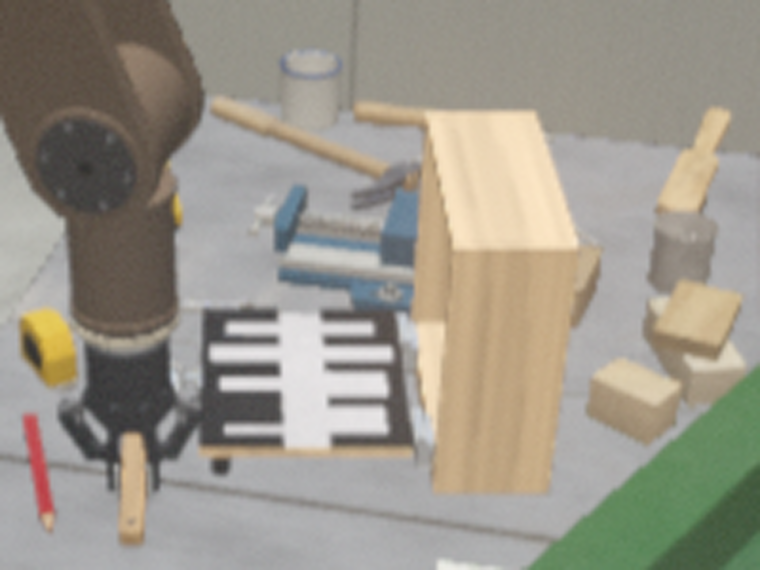

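The hatch is down flat (tray at (305,380), measured slope about 0), with four pockets visible and the hook still in the ring.

```bash
python3 -m handwheel '{"translation":[[0,0,0],[0,-0.06,0],[0,0,0]],"rot":[[0,0,0],[0,0,0],[0,0,0]],"hand":[255,255,255]}'
python3 -c "
from h import *
st(); print(manip.sense()['joint_positions'].round(3),manip.sense()['moment'].round(2))"
```

```text
t: 10.37
tool_pos: [0.4524, -0.0868, 0.0482]
ee_rot: [1.2, 1.201, -1.184]
contact_force: [-1.3, -0.0, -2.1]
finger_gap: 0.0213
t 10.37 tcp [ 0.4524 -0.0868  0.0482] F [-1.3 -0.  -2.1] gap 0.0213
tool x [ 0.018 -0.005 -1.   ] y [1.    0.02  0.018] yaw(y) 1.13 j6 -0.27
[-0.255  0.562  2.199 -0.     0.362 -0.275] [-0.05  0.01  0.01]
```

```bash
python3 -m handwheel '{"translation":[[0.03,0,-0.05],[0,0,-0.15],[0,0,-0.15],[0,0,-0.12],[0,0,0]],"rot":[[0,0.06,-0.2],[0,0,0],[0,0,0],[0,0,0],[0,0,0]],"hand":[255,255,255,255,255]}'
python3 -c "
from h import *
plan([.452,-.04,.2],.5)
d=cam('side'); save('s7.png',d['img'][130:250,190:350],4.5)"
```

```text
t: 10.78
tool_pos: [0.4549, -0.0389, 0.0484]
ee_rot: [1.199, 1.212, -1.194]
contact_force: [-3.9, 1.6, -0.5]
finger_gap: 0.0214
t 10.78 tcp [ 0.4549 -0.0389  0.0484] F [-3.9  1.6 -0.5] gap 0.0214
tool x [ 0.005 -0.001 -1.   ] y [1.    0.016 0.005] yaw(y) 0.92 j6 -0.17
shift units [-1.517 -0.021  0.012] turn units [ 0.09  0.01 -0.06]
```

View pics/s7.png

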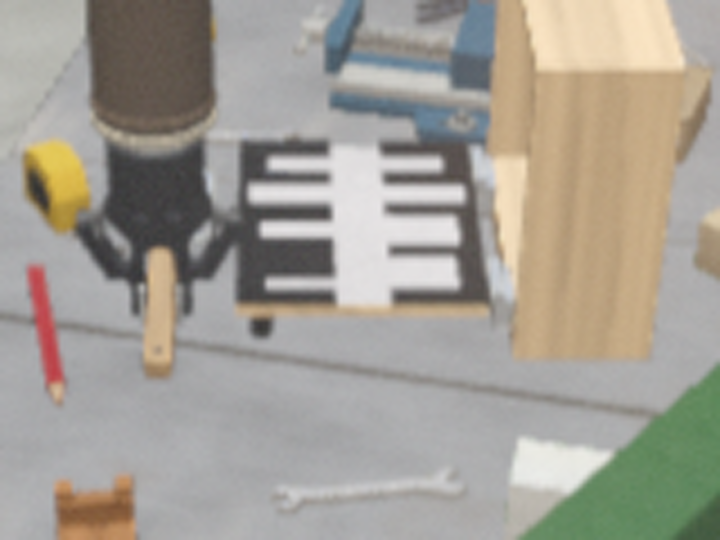

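Unhooked by the numbers: the hatch is still flat and the gripper stands clear of the tray edge at (240,220).

```bash
python3 -m handwheel '{"translation":[[-0.1,0,0],[-0.2,0,0],[-0.4,0,0],[-0.4,0,0],[-0.4,0,0]],"rot":[[0,0,0],[0,0,0],[0,0,0],[0,0,0],[0,0,0]],"hand":[255,255,255,255,255]}'
python3 -m handwheel '{"translation":[[0,0,0.3],[0,0,0.4],[0,0,0.4],[0,0,0.4],[0,0,0.4]],"rot":[[-0.8,0,0],[-0.8,0,0],[0,0,0],[0,0,0],[0,0,0]],"hand":[255,255,255,255,255]}'
python3 - <<'E'
from h import *
plan([.4215,-.307,.15],7.9)
d=cam('side');S=cloud(d).reshape(-1,3)
b=S[(S[:,1]>-.046)&(S[:,1]<-.034)&(S[:,2]>.03)&(S[:,2]<.12)&(S[:,0]<.71)&(S[:,0]>.54)]
print(np.polyfit(b[:,0],b[:,2],1),len(b))
E
```

```text
t: 11.25
tool_pos: [0.4534, -0.0401, 0.1987]
ee_rot: [1.197, 1.22, -1.201]
contact_force: [1.0, -0.5, -2.5]
finger_gap: 0.0213
t: 11.67
tool_pos: [0.4817, -0.2328, 0.2135]
ee_rot: [1.099, 1.262, -1.084]
contact_force: [1.7, 0.0, -1.5]
finger_gap: 0.0209
t 11.67 tcp [ 0.4817 -0.2328  0.2135] F [ 1.7  0.  -1.5] gap 0.0209
tool x [ 0.018 -0.004 -1.   ] y [0.988 0.155 0.017] yaw(y) 8.90 j6 -0.67
shift units [ 0.627 -0.72   0.635] turn units [ 0.22  0.08 -0.21]
[-0.00100981  0.04296083] 210
```

```bash
python3 -m handwheel '{"translation":[[0,-0.24,0.21],[0,-0.24,0.21],[0,-0.24,0.21],[0,0,0],[0,0,0]],"rot":[[0.22,0.08,-0.21],[0,0,0],[0,0,0],[0,0,0],[0,0,0]],"hand":[255,255,255,255,255]}'
python3 - <<'E'
from h import *
plan([.4215,-.307,.15],7.9)
d=cam('wrist'); np.savez('w8.npz',**d); P=cloud(d)
s=manip.sense(); M=R.from_rotvec(s['ee_rot']).as_matrix(); Q=(P-s['tool_pos'])@M
def line(Q,t):
    for a,b in ((.06,.10),(.10,.14),(.14,.19)):
        m=(abs(Q[...,0])<.025)&(abs(Q[...,1])<.02)&(-Q[...,2]>a)&(-Q[...,2]<b); q=Q[m]; print(t,m.sum(),q.mean(0).round(4) if len(q) else 0)
line(Q,'now')
E
```

```text
t: 12.13
tool_pos: [0.4209, -0.3241, 0.2162]
ee_rot: [1.113, 1.254, -1.113]
contact_force: [-0.3, 0.1, -1.4]
finger_gap: 0.0216
t 12.13 tcp [ 0.4209 -0.3241  0.2162] F [-0.3  0.1 -1.4] gap 0.0216
tool x [ 0.01  -0.008 -1.   ] y [0.992 0.127 0.008] yaw(y) 7.29 j6 -0.84
shift units [ 0.661  0.022 -0.175] turn units [-0.13  0.12 -0.11]
now 3483 [-0.0022  0.0002 -0.0771]
now 1183 [ 0.0012  0.0002 -0.1098]
now 0 0
```

Run:
```python
from h import *
# tool->camera is constant: derive from w8 camera pose and current sense, compare surfaces in camera frame
a=dict(np.load('wrist2.npz'));b=dict(np.load('w8.npz'))
for v in (20,60,100,120,140,180,220):
    print(v,[ (np.where((d['range_z'][v]>0)&(d['range_z'][v]<.2)&(abs(np.arange(512)-256)<40))[0][[0,-1]], d['range_z'][v,254:259].mean().round(4)) for d in (a,b)])
```

```text
20 [(array([245, 267]), np.float32(0.1058)), (array([245, 267]), np.float32(0.1059))]
60 [(array([246, 266]), np.float32(0.0881)), (array([246, 266]), np.float32(0.1102))]
100 [(array([237, 275]), np.float32(0.1114)), (array([237, 275]), np.float32(0.1117))]
120 [(array([238, 274]), np.float32(0.1136)), (array([237, 274]), np.float32(0.1136))]
140 [(array([231, 280]), np.float32(0.1146)), (array([232, 280]), np.float32(0.1149))]
180 [(array([232, 279]), np.float32(0.1205)), (array([232, 279]), np.float32(0.12))]
220 [(array([233, 278]), np.float32(0.1265)), (array([233, 278]), np.float32(0.1263))]
```

No slip in the grip. Lowering into the rest.

```bash
python3 -m handwheel '{"translation":[[0.2,0.02,-0.17],[0.3,0,0],[0.3,0,0],[0.3,0,0],[0,0,0]],"rot":[[-0.13,0.12,-0.11],[0,0,0],[0,0,0],[0,0,0],[0,0,0]],"hand":[255,255,255,255,255]}'
python3 -c "
from h import *
plan([.421,-.307,.046],7.9)"
```

```text
t: 12.6
tool_pos: [0.4266, -0.3071, 0.1064]
ee_rot: [1.105, 1.262, -1.103]
contact_force: [-1.6, 1.7, -2.4]
finger_gap: 0.021
t 12.60 tcp [ 0.4266 -0.3071  0.1064] F [-1.6  1.7 -2.4] gap 0.0210
tool x [ 0.008 -0.006 -1.   ] y [0.99  0.139 0.007] yaw(y) 8.01 j6 -0.82
shift units [ 0.604 -0.059 -0.013] turn units [ 0.02  0.08 -0.09]
```

```bash
python3 -m handwheel '{"translation":[[0,-0.06,-0.01],[0.2,0,0],[0.2,0,0],[0.15,0,0],[0,0,0]],"rot":[[0,0.08,-0.09],[0,0,0],[0,0,0],[0,0,0],[0,0,0]],"hand":[255,255,255,255,255]}'
python3 -c "
from h import *
plan([.421,-.307,.043],7.9)"
```

```text
t: 13.02
tool_pos: [0.4237, -0.3071, 0.0561]
ee_rot: [1.102, 1.27, -1.103]
contact_force: [-2.0, 0.4, -1.5]
finger_gap: 0.021
t 13.02 tcp [ 0.4237 -0.3071  0.0561] F [-2.   0.4 -1.5] gap 0.0210
tool x [ 0.002 -0.002 -1.   ] y [0.99  0.143 0.002] yaw(y) 8.21 j6 -0.83
shift units [ 0.131 -0.027 -0.005] turn units [ 0.07  0.03 -0.02]
```

Now 13 mm down and open to about the approach width, then lift clear.

```bash
python3 -m handwheel '{"translation":[[0.08,-0.03,0],[0.05,0,0],[0,0,0]],"rot":[[0.07,0,0],[0,0,0],[0,0,0]],"hand":[255,255,255]}'
python3 -m handwheel '{"translation":[[0,0,0],[0,0,0],[0,0,0],[-0.2,0,0],[-0.3,0,0]],"rot":[[0,0,0],[0,0,0],[0,0,0],[0,0,0],[0,0,0]],"hand":[90,90,90,90,90]}'
python3 -m handwheel '{"translation":[[-0.4,0,0],[-0.4,0,0],[-0.4,0,0],[-0.4,0,0],[0,0,0]],"rot":[[0,0,0],[0,0,0],[0,0,0],[0,0,0],[0,0,0]],"hand":[90,90,90,90,90]}'
python3 - <<'E'
from h import *
st(); d=cam('wrist'); np.savez('w9.npz',**d); P=cloud(d).reshape(-1,3)
q=P[(P[:,2]>.046)&(P[:,2]<.058)&(abs(P[:,0]-.423)<.045)&(abs(P[:,1]+.316)<.1)]
print(len(q),cv2.minAreaRect((q[:,:2]*1000).astype(np.float32)),q[:,2].mean())
d=cam('top'); np.savez('t9.npz',**d); save('t9.png',d['img'],1.5)
E
```

```text
t: 13.27
tool_pos: [0.4224, -0.3087, 0.0463]
ee_rot: [1.106, 1.264, -1.106]
contact_force: [0.5, 0.4, -1.0]
finger_gap: 0.0212
t: 13.68
tool_pos: [0.4211, -0.3078, 0.0962]
ee_rot: [1.107, 1.268, -1.107]
contact_force: [-0.4, -0.2, 0.7]
finger_gap: 0.0556
t: 14.1
tool_pos: [0.4207, -0.3073, 0.2688]
ee_rot: [1.106, 1.264, -1.106]
contact_force: [1.4, -1.7, 1.0]
finger_gap: 0.0555
t 14.10 tcp [ 0.4207 -0.3073  0.2688] F [ 1.4 -1.7  1. ] gap 0.0555
tool x [ 0.005 -0.005 -1.   ] y [0.991 0.137 0.004] yaw(y) 7.88 j6 -0.83
2109 ((419.615234375, -309.7253112792969), (29.49909210205078, 175.26976013183594), 6.978823184967041) 0.04983600488862321
```

View pics/t9.png

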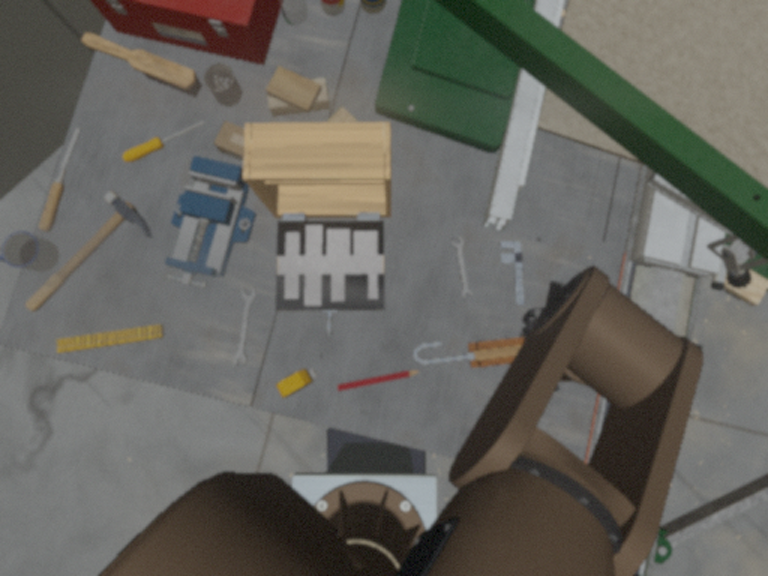

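Pole is back in its rest at (495,352). The tray is flat; from the left its pockets are small spanner (291), big spanner (314), scraper (339) and caliper (368). No scraper is on the table.

```bash
cat >> h.py <<'E'
def onplane(d,u,v,z):
    r=np.stack([(np.asarray(u)-d['cx'])/d['fx'],(np.asarray(v)-d['cy'])/d['fy'],np.ones(np.shape(u))],-1)@rotm(d).T
    o=np.array(d['xyz']); return o+r*((z-o[2])/r[...,2])[...,None]
def pockets(d,z=.042,res=.0005):
    """orthoimage of the tray: rows = world x from .45, cols = world y from -.06"""
    X,Y=np.meshgrid(np.arange(.49,.74,res),np.arange(-.06,.22,res),indexing='ij')
    p=np.stack([X,Y,np.full(X.shape,z)],-1)-np.array(d['xyz']); c=p@rotm(d)
    u=(c[...,0]/c[...,2]*d['fx']+d['cx']).astype(np.float32); v=(c[...,1]/c[...,2]*d['fy']+d['cy']).astype(np.float32)
    return cv2.remap(d['img'],u,v,cv2.INTER_LINEAR)
E
python3 - <<'E'
from h import *
d=dict(np.load('t9.npz')); o=pockets(d); g=cv2.cvtColor(o,cv2.COLOR_RGB2GRAY)
res=.0005
# profiles across y at robot half (x .56-.58) and cabinet half (x .655-.675), transitions
xi=lambda x:int((x-.49)/res)
for x0,x1 in ((.55,.575),(.65,.67)):
    p=g[xi(x0):xi(x1)].mean(0); th=110; e=np.where(np.diff((p>th).astype(int)))[0]; print(x0,(-.06+e*res).round(4), p.min(),p.max())
for y0,y1 in ((-.03,-.005),(.05,.06),(.088,.102),(.145,.155)):
    p=g[:,int((y0+.06)/res):int((y1+.06)/res)].mean(1); e=np.where(np.diff((p>110).astype(int)))[0]; print(y0,(.49+e*res).round(4))
save('ortho.png',o[::-1,::-1],1)
P=cloud(d); s=P[150:200,190:255].reshape(-1,3); print(np.percentile(s[:,2],[10,50,90]))
plan([.6162,-.2211,.12],99.8)
E
```

```text
0.55 [-0.0505 -0.0295 -0.007   0.044   0.0765  0.095   0.1355  0.1465  0.18
  0.2015] 67.18367346938776 150.59183673469389
0.65 [-0.047  -0.028   0.0275  0.033   0.0885  0.096   0.1355  0.1475  0.1805
  0.204 ] 56.15 159.425
-0.03 [0.536  0.6915 0.716 ]
0.05 [0.5055 0.5305 0.6965 0.726 ]
0.088 [0.5005 0.505  0.587  0.6405 0.665  0.6905 0.726 ]
0.145 [0.504  0.5365 0.683  0.7145]
[0.03921409 0.04276441 0.04987403]
t 14.20 tcp [ 0.4191 -0.306   0.2636] F [-0.2  0.4  0.3] gap 0.0553
tool x [ 0.001 -0.001 -1.   ] y [0.991 0.137 0.001] yaw(y) 7.88 j6 -0.83
shift units [ 1.437  2.068 -0.572] turn units [ 1.922e+01  1.000e-02 -2.000e-02]
```

View pics/ortho.png

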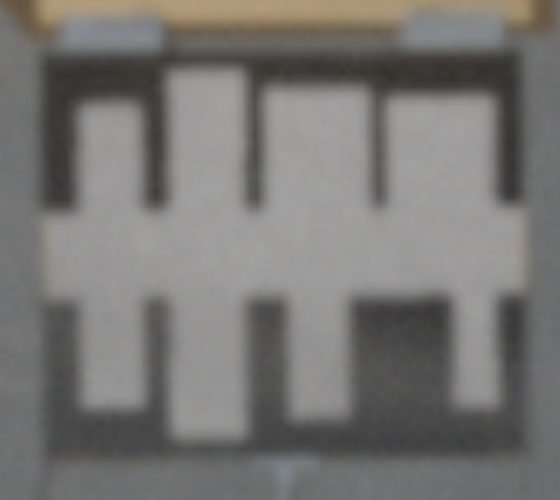

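```bash
python3 -m handwheel '{"translation":[[0,0,0],[0,0,0],[0,0,0],[0,0,0],[0,0,0]],"rot":[[1,0,0],[1,0,0],[1,0,0],[1,0,0],[1,0,0]],"hand":[110,110,110,110,110]}' >/dev/null
python3 -m handwheel '{"translation":[[0,0,0],[0,0,0],[0,0,0],[0,0,0],[0,0,0]],"rot":[[1,0,0],[1,0,0],[1,0,0],[1,0,0],[1,0,0]],"hand":[110,110,110,110,110]}' >/dev/null
python3 -m handwheel '{"translation":[[0,0,0],[0,0,0],[0,0,0],[0,0,0],[0,0,0]],"rot":[[1,0,0],[1,0,0],[1,0,0],[1,0,0],[1,0,0]],"hand":[110,110,110,110,110]}' >/dev/null
python3 -m handwheel '{"translation":[[0,0,0],[0,0,0],[0,0,0],[0,0,0],[0,0,0]],"rot":[[1,0,0],[1,0,0],[1,0,0],[1,0,0],[0,0,0]],"hand":[110,110,110,110,110]}' >/dev/null
python3 -c "
from h import *
plan([.6162,-.2211,.2],-80.2)"
```

```text
t 15.87 tcp [ 0.4057 -0.2951  0.2362] F [ 0.5  0.3 -0.6] gap 0.0486
tool x [-0.035  0.029 -0.999] y [ 0.111 -0.993 -0.033] yaw(y) -83.62 j6 0.77
shift units [ 0.309 -0.49  -2.186] turn units [-0.74  0.39  0.42]
```

```bash
python3 -m handwheel '{"translation":[[0.05,-0.09,-0.36],[0.05,-0.09,-0.36],[0.05,-0.09,-0.36],[0,0,0],[0,0,0]],"rot":[[-0.7,0.4,0.4],[0,0,0],[0,0,0],[0,0,0],[0,0,0]],"hand":[110,110,110,110,110]}' >/dev/null
cat >> h.py <<'E'
def tool_at(d,c,r=.11,zlo=.004,zhi=.016,half=.03,dirdeg=None):
    """points of a thin tool on the table round c; rectangle fit"""
    P=cloud(d); m=(P[...,2]>zlo)&(P[...,2]<zhi)&(np.hypot(P[...,0]-c[0],P[...,1]-c[1])<r)&(d['range_z']>0)
    n,l,s,_=cv2.connectedComponentsWithStats(m.astype(np.uint8),connectivity=8)
    k=1+np.argmax(s[1:,4]); q=P[l==k]
    (cx,cy),(a,b),ang=cv2.minAreaRect((q[:,:2]*1000).astype(np.float32))
    pc=np.linalg.svd(q[:,:2]-q[:,:2].mean(0))[2][0]
    print(len(q),'rect',round(cx,1),round(cy,1),round(a,1),round(b,1),'ang %.2f'%ang,'mean',q.mean(0).round(4),'pca %.2f'%np.degrees(np.arctan2(pc[1],pc[0])),s[k][:4])
    return q
E
python3 - <<'E'
from h import *
plan([.6162,-.2211,.12],-80.2)
d=cam('wrist'); tool_at(d,(.616,-.221)); tool_at(d,(.604,-.35))
E
```

```text
t 16.28 tcp [ 0.509  -0.2493  0.2143] F [-0.5  0.3 -0.5] gap 0.0482
tool x [-0.005  0.005 -1.   ] y [ 0.18  -0.984 -0.005] yaw(y) -79.63 j6 0.88
shift units [ 0.939 -0.079 -1.109] turn units [0.13 0.05 0.07]
1459 rect 613.8 -222.2 141.3 26.3 ang 9.89 mean [ 0.6224 -0.22    0.0078] pca -171.65 [238   0  26 138]
3041 rect 604.1 -335.3 150.2 48.0 ang 0.67 mean [ 0.6244 -0.3415  0.0082] pca -171.00 [331  27  55 141]
```

```bash
python3 -m handwheel '{"translation":[[0.24,-0.02,-0.28],[0.24,-0.02,-0.28],[0.24,-0.02,-0.28],[0.24,-0.02,-0.28],[0,0,0]],"rot":[[0.1,0,0],[0,0,0],[0,0,0],[0,0,0],[0,0,0]],"hand":[110,110,110,110,110]}' >/dev/null
python3 -c "
from h import *
plan([.6162,-.2211,.028],-80.2)"
```

```text
t 16.75 tcp [ 0.617  -0.2232  0.1139] F [-2.8  0.3 -0.6] gap 0.0483
tool x [-0.005  0.004 -1.   ] y [ 0.174 -0.985 -0.005] yaw(y) -79.97 j6 1.00
shift units [ 0.859 -0.018  0.001] turn units [0.05 0.05 0.06]
```

```bash
python3 -m handwheel '{"translation":[[0.2,-0.02,0],[0.3,0,0],[0.25,0,0],[0.1,0,0],[0,0,0]],"rot":[[0.05,0.05,0.06],[0,0,0],[0,0,0],[0,0,0],[0,0,0]],"hand":[110,110,110,110,110]}' >/dev/null
python3 -c "
from h import *
plan([.6162,-.2211,.026],-80.2)"
```

```text
t 17.17 tcp [ 0.6132 -0.2231  0.0238] F [-1.5  0.6  0.2] gap 0.0487
tool x [-0.004  0.001 -1.   ] y [ 0.175 -0.985 -0.002] yaw(y) -79.92 j6 1.00
shift units [-0.022 -0.015 -0.033] turn units [0.06 0.04 0.02]
```

```bash
python3 -m handwheel '{"translation":[[-0.02,-0.015,-0.03],[0,0,0],[0,0,0],[0,0,0],[0,0,0]],"rot":[[0,0,0],[0,0,0],[0,0,0],[0,0,0],[0,0,0]],"hand":[110,255,255,255,255]}'
python3 -m handwheel '{"translation":[[0,0,0],[0,0,0]],"rot":[[0,0,0],[0,0,0]],"hand":[255,255]}'
python3 -c "
from h import *
st()"
```

```text
t: 17.58
tool_pos: [0.6169, -0.2231, 0.0309]
ee_rot: [2.129, 0.187, -2.129]
contact_force: [-0.1, 0.2, -0.3]
finger_gap: 0.0008
t: 17.75
tool_pos: [0.6178, -0.2234, 0.0326]
ee_rot: [2.131, 0.186, -2.126]
contact_force: [0.3, 0.7, -0.5]
finger_gap: -0.0
t 17.75 tcp [ 0.6178 -0.2234  0.0326] F [ 0.3  0.7 -0.5] gap -0.0000
tool x [ 0.002 -0.002 -1.   ] y [ 0.175 -0.985  0.002] yaw(y) -79.91 j6 1.00
```

```bash
python3 -m handwheel '{"translation":[[0,0,0],[0,0,0],[0,0,0],[0.07,0,0],[0,0,0]],"rot":[[0,0,0],[0,0,0],[0,0,0],[0,0,0],[0,0,0]],"hand":[110,110,110,110,110]}'
python3 -c "
from h import *
plan([.6162,-.2211,.025],-80.2)"
```

```text
t: 18.17
tool_pos: [0.6182, -0.2234, 0.0258]
ee_rot: [2.131, 0.186, -2.125]
contact_force: [-0.5, 0.0, 0.3]
finger_gap: 0.0487
t 18.17 tcp [ 0.6182 -0.2234  0.0258] F [-0.5  0.   0.3] gap 0.0487
tool x [ 0.003 -0.002 -1.   ] y [ 0.175 -0.984  0.003] yaw(y) -79.90 j6 1.00
shift units [ 0.008 -0.026  0.016] turn units [ 0.07 -0.04 -0.03]
```

```bash
python3 -m handwheel '{"translation":[[0,0,0],[0,0,0],[0,0,0],[0,0,0],[0,0,0]],"rot":[[0,0,0],[0,0,0],[0,0,0],[0,0,0],[0,0,0]],"hand":[255,255,255,255,255]}'
python3 -m handwheel '{"translation":[[0,0,0],[0,0,0],[-0.1,0,0],[-0.2,0,0],[-0.4,0,0]],"rot":[[0,0,0],[0,0,0],[0,0,0],[0,0,0],[0,0,0]],"hand":[255,255,255,255,255]}'
```

```text
t: 18.58
tool_pos: [0.6177, -0.2232, 0.025]
ee_rot: [2.13, 0.186, -2.127]
contact_force: [0.2, 0.8, -0.9]
finger_gap: 0.0098
t: 19.0
tool_pos: [0.613, -0.2213, 0.0901]
ee_rot: [2.121, 0.193, -2.141]
contact_force: [-0.5, -0.5, -2.2]
finger_gap: 0.0094
```

```bash
python3 -m handwheel '{"translation":[[-0.4,0,0],[-0.2,-0.3,0],[0,-0.4,0],[0,-0.4,0],[0,-0.4,0]],"rot":[[1,0,0],[1,0,0],[0.1,0,0],[0,0,0],[0,0,0]],"hand":[255,255,255,255,255]}'
python3 -m handwheel '{"translation":[[0,-0.4,0],[0,-0.4,0],[0,-0.4,0],[0,-0.4,0],[0,0,0]],"rot":[[0,0,0],[0,0,0],[0,0,0],[0,0,0],[0,0,0]],"hand":[255,255,255,255,255]}'
python3 -c "
from h import *
plan([.6145,.164,.15],-89.6)"
```

```text
t: 19.42
tool_pos: [0.6142, -0.0761, 0.1653]
ee_rot: [-2.223, 0.013, 2.212]
contact_force: [0.2, 1.1, -1.5]
finger_gap: 0.0095
t: 19.83
tool_pos: [0.6148, 0.0969, 0.1707]
ee_rot: [-2.229, 0.009, 2.206]
contact_force: [-0.3, 1.2, -0.8]
finger_gap: 0.01
t 19.83 tcp [0.6148 0.0969 0.1707] F [-0.3  1.2 -0.8] gap 0.0100
tool x [ 0.01 -0.   -1.  ] y [-0.008 -1.     0.   ] yaw(y) -90.46 j6 1.69
shift units [ 0.207 -0.671  0.011] turn units [-0.19 -0.13 -0.01]
```

```bash
python3 -m handwheel '{"translation":[[0.1,-0.25,0],[0.1,-0.25,0],[0.1,-0.2,0],[0.1,0,0],[0,0,0]],"rot":[[-0.19,-0.13,0],[0,0,0],[0,0,0],[0,0,0],[0,0,0]],"hand":[255,255,255,255,255]}'
python3 - <<'E'
from h import *
plan([.6145,.164,.1],-89.6)
d=cam('wrist'); np.savez('w10.npz',**d); save('w10.png',d['img'],1.4)
E
```

```text
t: 20.25
tool_pos: [0.6147, 0.174, 0.1338]
ee_rot: [2.219, 0.015, -2.21]
contact_force: [-1.2, -0.4, -2.1]
finger_gap: 0.0095
t 20.25 tcp [0.6147 0.174  0.1338] F [-1.2 -0.4 -2.1] gap 0.0095
tool x [ 0.004  0.    -1.   ] y [ 0.013 -1.    -0.   ] yaw(y) -89.23 j6 1.79
shift units [0.338 0.1   0.005] turn units [ 0.08 -0.05  0.  ]
```

View pics/w10.png

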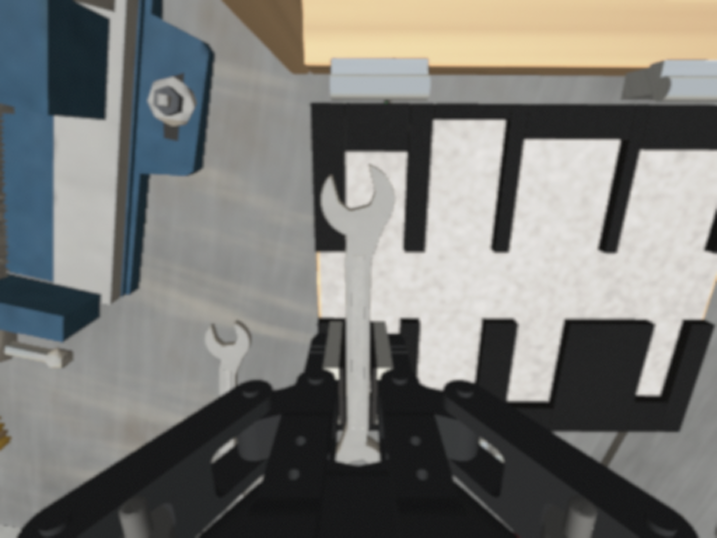

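The wrist view shows the spanner's head at (358,200) about to go over its pocket (376,150–250). The pockets and trench are sharp.

```bash
cat >> h.py <<'E'
def edges(d,z=.042,ys=None):
    res=.0005; g=cv2.cvtColor(pockets(d,z),cv2.COLOR_RGB2GRAY); 
    for x0,x1 in ((.645,.655),(.665,.675)):
        p=g[int((x0-.49)/res):int((x1-.49)/res)].mean(0); e=np.where(np.diff((p>105).astype(int)))[0]; print('x',x0,'y edges',(-.06+e*res).round(4))
E
python3 - <<'E'
from h import *
d=dict(np.load('w10.npz')); print(d['xyz'].round(3))
for z in (.042,.050): print(z); edges(d,z)
g=cv2.cvtColor(pockets(d),cv2.COLOR_RGB2GRAY)
for y0,y1 in ((.175,.178),(.11,.12),(.06,.07),(.0,.02)):
    p=g[:,int((y0+.06)/.0005):int((y1+.06)/.0005)].mean(1); e=np.where(np.diff((p>105).astype(int)))[0]; print(y0,(.49+e*.0005).round(4))
# spanner head/shank in hand
P=cloud(d); m=(P[...,2]>.08)&(P[...,2]<.14)&(abs(P[...,1]-.17)<.04)&(P[...,0]>.63); q=P[m]
print(len(q),cv2.minAreaRect((q[:,:2]*1000).astype(np.float32)),q[:,2].mean(), q.max(0))
E
```

```text
[0.695 0.176 0.255]
0.042
x 0.645 y edges [-0.028   0.0235  0.034   0.087   0.097   0.136   0.148   0.191   0.2005]
x 0.665 y edges [-0.0255  0.0235  0.0345  0.087   0.097   0.1365  0.1485  0.1825  0.188
  0.1955  0.201 ]
0.05
x 0.645 y edges [-0.0205  0.029   0.0395  0.09    0.1     0.1375  0.1495  0.189   0.1995]
x 0.665 y edges [-0.018   0.0295  0.0395  0.0905  0.1     0.138   0.1495  0.1825  0.187
  0.195   0.2   ]
0.175 [0.6905 0.7145]
0.11 [0.543  0.7075 0.715  0.7285 0.7315]
0.06 [0.53   0.6985 0.7155 0.729  0.732 ]
0.0 [0.5055 0.592  0.6935 0.7165]
3067 ((690.6000366210938, 181.87362670898438), (122.35453033447266, 29.928958892822266), 16.231014251708984) 0.11418921166446569 [0.74741402 0.20998641 0.12831619]
```

Run:
```python
from h import *
d=dict(np.load('w10.npz')); P=cloud(d)
g=d['img'].astype(int).mean(2)
m=(P[...,2]>.10)&(P[...,2]<.127); m[:, :215]=0; m[:,300:]=0; m[235:]=0
n,l,s,_=cv2.connectedComponentsWithStats(m.astype(np.uint8)); k=1+np.argmax(s[1:,4]); q=P[l==k]
print(s[k],q[:,2].mean(),'x',q[:,0].min(),q[:,0].max(),'y',q[:,1].min(),q[:,1].max())
for a in np.arange(.62,.69,.01):
    c=q[abs(q[:,0]-a)<.002]; print(a.round(3),c[:,1].min().round(4),c[:,1].max().round(4),c[:,2].mean().round(4)) if len(c) else 0
plan([.6155,.1645,.085],-89.6)
```

```text
[ 230  117   52  118 2818] 0.11686221315966443 x 0.6225900401782731 0.6874465289780399 y 0.16251569747261924 0.1889033436172947
0.63 0.1702 0.1798 0.1169
0.64 0.1705 0.1799 0.117
0.65 0.1702 0.1799 0.1169
0.66 0.1673 0.1795 0.1168
0.67 0.163 0.1888 0.1166
0.68 0.1627 0.1883 0.1165
t 20.30 tcp [0.6152 0.1739 0.1348] F [ 0.   1.3 -1.6] gap 0.0095
tool x [ 0.005  0.001 -1.   ] y [ 0.013 -1.    -0.001] yaw(y) -89.26 j6 1.79
shift units [0.498 0.094 0.   ] turn units [ 0.07 -0.06  0.01]
```

```bash
python3 -m handwheel '{"translation":[[0,0.1,0],[0.2,0,0],[0.2,0,0],[0.1,0,0],[0,0,0]],"rot":[[0.07,-0.06,0],[0,0,0],[0,0,0],[0,0,0],[0,0,0]],"hand":[255,255,255,255,255]}'
python3 - <<'E'
from h import *
plan([.6156,.1636,.0675],-89.6)
E
```

```text
t: 20.72
tool_pos: [0.618, 0.1579, 0.0883]
ee_rot: [2.225, 0.004, -2.215]
contact_force: [-0.1, 0.7, -1.5]
finger_gap: 0.0099
t 20.72 tcp [0.618  0.1579 0.0883] F [-0.1  0.7 -1.5] gap 0.0099
tool x [ 0.005  0.001 -1.   ] y [ 0.003 -1.    -0.001] yaw(y) -89.82 j6 1.77
shift units [ 0.208 -0.057  0.025] turn units [-0.05 -0.06  0.01]
```

```bash
python3 -m handwheel '{"translation":[[0,-0.055,0.025],[0,0,0],[0,0,0]],"rot":[[-0.05,-0.06,0],[0,0,0],[0,0,0]],"hand":[255,255,255]}'
python3 - <<'E'
from h import *
plan([.6156,.1636,.0675],-89.6)
E
```

```text
t: 20.97
tool_pos: [0.6161, 0.1618, 0.0903]
ee_rot: [2.219, 0.006, -2.22]
contact_force: [0.1, 0.7, -1.0]
finger_gap: 0.0095
t 20.97 tcp [0.6161 0.1618 0.0903] F [ 0.1  0.7 -1. ] gap 0.0095
tool x [-0.     0.001 -1.   ] y [ 0.005 -1.    -0.001] yaw(y) -89.72 j6 1.77
shift units [ 0.228 -0.018  0.005] turn units [-0.03  0.    0.01]
```

```bash
python3 -m handwheel '{"translation":[[0.1,-0.018,0.005],[0.1,0,0],[0.03,0,0],[0,0,0]],"rot":[[-0.03,0,0],[0,0,0],[0,0,0],[0,0,0]],"hand":[255,255,255,255]}'
python3 - <<'E'
from h import *
plan([.6156,.1636,.0675],-89.6)
E
```

```text
t: 21.3
tool_pos: [0.617, 0.1645, 0.0679]
ee_rot: [2.223, 0.011, -2.214]
contact_force: [-0.4, -0.8, -1.7]
finger_gap: 0.0095
t 21.30 tcp [0.617  0.1645 0.0679] F [-0.4 -0.8 -1.7] gap 0.0095
tool x [ 0.004  0.002 -1.   ] y [ 0.008 -1.    -0.002] yaw(y) -89.53 j6 1.77
shift units [0.004 0.009 0.014] turn units [ 0.02 -0.05  0.02]
```

```bash
python3 -m handwheel '{"translation":[[0,0,0],[0,0,0],[0,0,0],[-0.2,0,0],[-0.3,0,0]],"rot":[[0,0,0],[0,0,0],[0,0,0],[0,0,0],[0,0,0]],"hand":[130,130,130,130,130]}'
python3 -m handwheel '{"translation":[[-0.3,0,0.3],[-0.3,0,0.3],[0,0,0.3],[0,0,0.3],[0,0,0]],"rot":[[0,0,0],[0,0,0],[0,0,0],[0,0,0],[0,0,0]],"hand":[130,130,110,110,110]}'
python3 - <<'E'
from h import *
plan([.48,.276,.12],-94)
d=cam('wrist'); np.savez('w11.npz',**d); tool_at(d,(.48,.276),r=.12)
P=cloud(d); q=P[(P[...,2]>.045)&(P[...,2]<.056)&(abs(P[...,1]-.165)<.0135)&(abs(P[...,0]-.6145)<.08)]
m=(q[:,2]<.0535); print(len(q),q.min(0),q.max(0),q[:,2].mean())
save('w11.png',d['img'],1.4)
E
```

```text
t: 21.72
tool_pos: [0.6135, 0.1639, 0.1126]
ee_rot: [2.211, 0.01, -2.223]
contact_force: [0.2, 1.6, 0.1]
finger_gap: 0.0419
t: 22.13
tool_pos: [0.4938, 0.1631, 0.1803]
ee_rot: [2.224, 0.011, -2.213]
contact_force: [1.1, 0.2, -0.6]
finger_gap: 0.0485
t 22.13 tcp [0.4938 0.1631 0.1803] F [ 1.1  0.2 -0.6] gap 0.0485
tool x [ 0.005  0.002 -1.   ] y [ 0.007 -1.    -0.002] yaw(y) -89.57 j6 1.82
shift units [ 0.605 -1.129  0.133] turn units [ 0.97 -0.06  0.03]
1945 rect 479.4 276.2 32.7 177.9 ang 85.44 mean [0.4898 0.2758 0.0074] pca 173.84 [141 107  32 148]
1773 [0.53451734 0.15158255 0.04506795] [0.65138337 0.1778921  0.05234836] 0.04991278742545478
```

View pics/w11.png

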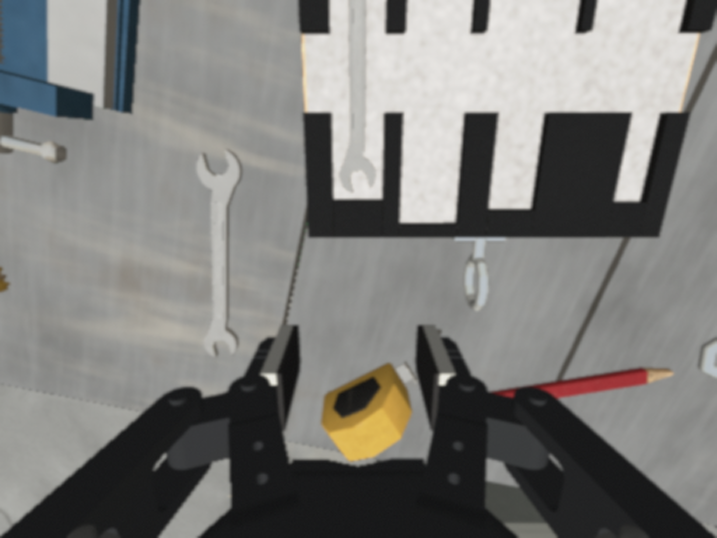

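The small spanner lies in its pocket at (355,100–190). The big spanner lies at (220,255) where measured before, axis about −4.6°.

```bash
python3 -m handwheel '{"translation":[[0.1,-0.28,0.03],[0.15,-0.28,0.03],[0.15,-0.28,0.03],[0.1,-0.28,0.03],[0,0,0]],"rot":[[0.6,0,0],[0.5,0,0],[0,0,0],[0,0,0],[0,0,0]],"hand":[110,110,110,110,110]}'
python3 - <<'E'
from h import *
plan([.4794,.2762,.025],-94.6)
E
```

```text
t: 22.6
tool_pos: [0.4956, 0.2804, 0.1318]
ee_rot: [-2.19, 0.09, 2.155]
contact_force: [-0.9, -1.5, -0.7]
finger_gap: 0.0485
t 22.60 tcp [0.4956 0.2804 0.1318] F [-0.9 -1.5 -0.7] gap 0.0485
tool x [ 0.017  0.006 -1.   ] y [-0.089 -0.996 -0.007] yaw(y) -95.11 j6 2.13
shift units [1.065 0.064 0.174] turn units [-0.11 -0.2   0.09]
```

```bash
python3 -m handwheel '{"translation":[[0,0.06,0.16],[0.3,0,0],[0.3,0,0],[0.3,0,0],[0,0,0]],"rot":[[-0.1,-0.2,0.09],[0,0,0],[0,0,0],[0,0,0],[0,0,0]],"hand":[110,110,110,110,110]}'
python3 - <<'E'
from h import *
plan([.4794,.2762,.025],-94.6)
E
```

```text
t: 23.02
tool_pos: [0.4804, 0.2776, 0.0398]
ee_rot: [-2.184, 0.082, 2.179]
contact_force: [-3.0, -0.9, -1.7]
finger_gap: 0.0484
t 23.02 tcp [0.4804 0.2776 0.0398] F [-3.  -0.9 -1.7] gap 0.0484
tool x [ 0.002  0.001 -1.   ] y [-0.077 -0.997 -0.002] yaw(y) -94.40 j6 2.12
shift units [0.148 0.015 0.009] turn units [ 0.04 -0.03  0.02]
```

```bash
python3 -m handwheel '{"translation":[[0.12,0.015,0.01],[0,0,0],[0,0,0]],"rot":[[0,0,0],[0,0,0],[0,0,0]],"hand":[110,110,110]}'
python3 - <<'E'
from h import *
plan([.4794,.2762,.025],-94.6)
E
```

```text
t: 23.27
tool_pos: [0.479, 0.2748, 0.0289]
ee_rot: [-2.181, 0.084, 2.182]
contact_force: [-0.1, 0.3, -0.8]
finger_gap: 0.0486
t 23.27 tcp [0.479  0.2748 0.0289] F [-0.1  0.3 -0.8] gap 0.0486
tool x [-0.  0. -1.] y [-0.077 -0.997 -0.   ] yaw(y) -94.43 j6 2.11
shift units [ 0.039 -0.015 -0.003] turn units [0.04 0.01 0.  ]
```

```bash
python3 -m handwheel '{"translation":[[0.045,0,0],[0,0,0],[0,0,0],[0,0,0],[0,0,0]],"rot":[[0,0,0],[0,0,0],[0,0,0],[0,0,0],[0,0,0]],"hand":[110,255,255,255,255]}'
python3 -m handwheel '{"translation":[[0,0,0],[0,0,0],[0,0,0]],"rot":[[0,0,0],[0,0,0],[0,0,0]],"hand":[255,255,255]}'
python3 -c "
from h import *
st()"
```

```text
t: 23.68
tool_pos: [0.4817, 0.2755, 0.0293]
ee_rot: [-2.185, 0.082, 2.175]
contact_force: [0.2, 0.6, -1.5]
finger_gap: 0.0082
t: 23.93
tool_pos: [0.4819, 0.2757, 0.03]
ee_rot: [-2.186, 0.081, 2.174]
contact_force: [-0.6, -0.2, -2.3]
finger_gap: 0.0074
t 23.93 tcp [0.4819 0.2757 0.03  ] F [-0.6 -0.2 -2.3] gap 0.0074
tool x [ 0.006  0.003 -1.   ] y [-0.078 -0.997 -0.004] yaw(y) -94.45 j6 2.11
```

```bash
python3 -m handwheel '{"translation":[[0,0,0],[0,0,0],[0,0,0],[0.06,0,0],[0,0,0]],"rot":[[0,0,0],[0,0,0],[0,0,0],[0,0,0],[0,0,0]],"hand":[110,110,110,110,110]}'
python3 - <<'E'
from h import *
plan([.4794,.2762,.025],-94.6)
E
```

```text
t: 24.35
tool_pos: [0.4821, 0.2759, 0.0237]
ee_rot: [-2.187, 0.081, 2.174]
contact_force: [-0.8, -0.3, -0.5]
finger_gap: 0.0488
t 24.35 tcp [0.4821 0.2759 0.0237] F [-0.8 -0.3 -0.5] gap 0.0488
tool x [ 0.006  0.003 -1.   ] y [-0.078 -0.997 -0.004] yaw(y) -94.45 j6 2.11
shift units [-0.013 -0.001  0.027] turn units [ 0.03 -0.07  0.05]
```

```bash
python3 -m handwheel '{"translation":[[0,0,0],[0,0,0],[0,0,0],[0,0,0],[0,0,0]],"rot":[[0,0,0],[0,0,0],[0,0,0],[0,0,0],[0,0,0]],"hand":[255,255,255,255,255]}'
python3 -m handwheel '{"translation":[[0,0,0],[-0.1,0,0],[-0.3,0,0],[-0.4,0,0],[-0.4,0,0]],"rot":[[0,0,0],[0,0,0],[0,0,0],[0,0,0],[0,0,0]],"hand":[255,255,255,255,255]}'
python3 - <<'E'
from h import *
plan([.6145,.12,.15],-89.6)
E
```

```text
t: 24.77
tool_pos: [0.4818, 0.2758, 0.0234]
ee_rot: [-2.186, 0.081, 2.174]
contact_force: [0.0, -0.2, -2.0]
finger_gap: 0.0107
t: 25.18
tool_pos: [0.4765, 0.2729, 0.1408]
ee_rot: [-2.175, 0.09, 2.192]
contact_force: [1.4, 0.8, -2.4]
finger_gap: 0.0108
t 25.18 tcp [0.4765 0.2729 0.1408] F [ 1.4  0.8 -2.4] gap 0.0108
tool x [-0.008 -0.004 -1.   ] y [-0.078 -0.997  0.004] yaw(y) -94.46 j6 2.11
shift units [-0.097  1.418 -1.494] turn units [-1.06  0.1  -0.05]
```

```bash
python3 -m handwheel '{"translation":[[-0.1,0.28,-0.28],[0,0.28,-0.28],[0,0.28,-0.28],[0,0.28,-0.28],[0,0.25,-0.28]],"rot":[[-0.5,0.1,-0.05],[-0.5,0,0],[0,0,0],[0,0,0],[0,0,0]],"hand":[255,255,255,255,255]}'
python3 -m handwheel '{"translation":[[0,0,0],[0,0,0]],"rot":[[0,0,0],[0,0,0]],"hand":[255,255]}'
python3 - <<'E'
from h import *
plan([.6145,.12,.13],-89.6)
E
```

```text
t: 25.6
tool_pos: [0.6169, 0.1352, 0.1666]
ee_rot: [2.23, 0.024, -2.201]
contact_force: [0.3, -0.3, -1.6]
finger_gap: 0.0105
t: 25.77
tool_pos: [0.6227, 0.1294, 0.1687]
ee_rot: [2.238, 0.018, -2.198]
contact_force: [-0.5, 0.6, -2.8]
finger_gap: 0.0109
t 25.77 tcp [0.6227 0.1294 0.1687] F [-0.5  0.6 -2.8] gap 0.0109
tool x [ 0.018  0.005 -1.   ] y [ 0.011 -1.    -0.005] yaw(y) -89.35 j6 1.71
shift units [0.385 0.095 0.09 ] turn units [ 0.05 -0.22  0.06]
```

```bash
python3 -m handwheel '{"translation":[[0.1,0.09,0.09],[0.15,0,0],[0.12,0,0],[0,0,0],[0,0,0]],"rot":[[0.05,-0.22,0.06],[0,0,0],[0,0,0],[0,0,0],[0,0,0]],"hand":[255,255,255,255,255]}'
cat >> h.py <<'E'
def held(d,box):
    s=manip.sense(); p=s['tool_pos']; P=cloud(d); z=p[2]
    m=(P[...,2]>z-.032)&(P[...,2]<z-.008)&(abs(P[...,1]-p[1])<.05)&(P[...,0]>p[0]+.008)
    n,l,st_,_=cv2.connectedComponentsWithStats(m.astype(np.uint8)); k=1+np.argmax(st_[1:,4]); q=P[l==k]-p
    print('held rel tcp: n',len(q),'z',q[:,2].mean().round(4),'xmax',np.percentile(q[:,0],99.8).round(4))
    for a in np.arange(.01,.1,.01):
        c=q[abs(q[:,0]-a)<.002]
        if len(c)>3: print(a.round(3),'y',c[:,1].min().round(4),c[:,1].max().round(4),'z',c[:,2].mean().round(4))
E
python3 - <<'E'
from h import *
d=cam('wrist'); np.savez('w12.npz',**d); plan([.6145,.116,.0675],-89.6)
held(d,0)
for z in (.042,.05): edges(d,z)
print(d['xyz'])
E
```

```text
t: 26.18
tool_pos: [0.6094, 0.1196, 0.1296]
ee_rot: [2.211, 0.007, -2.223]
contact_force: [0.7, -0.7, -1.0]
finger_gap: 0.0102
t 26.23 tcp [0.6092 0.1197 0.1295] F [ 0.1  0.6 -2.2] gap 0.0108
tool x [-0.006 -0.001 -1.   ] y [ 0.008 -1.     0.001] yaw(y) -89.56 j6 1.71
shift units [ 0.62   0.036 -0.056] turn units [ 0.01  0.07 -0.02]
held rel tcp: n 4534 z -0.0162 xmax 0.0873
0.01 y -0.0111 0.0127 z -0.0138
0.02 y -0.0049 0.0068 z -0.0158
0.03 y -0.0053 0.0067 z -0.0159
0.04 y -0.0051 0.0067 z -0.0161
0.05 y -0.0074 0.0067 z -0.0163
0.06 y -0.0111 0.0126 z -0.0164
0.07 y -0.0153 0.0171 z -0.0168
0.08 y -0.0139 0.0164 z -0.0169
x 0.645 y edges [-0.0565 -0.0515 -0.047  -0.028   0.0255  0.0345  0.089   0.097   0.1375
  0.1495  0.183   0.2025]
x 0.665 y edges [-0.056  -0.047  -0.0275  0.026   0.0345  0.089   0.0965  0.144   0.1495
  0.183   0.203 ]
x 0.645 y edges [-0.049  -0.0445 -0.0405 -0.022   0.0295  0.038   0.0905  0.098   0.137
  0.1485  0.1805  0.1995]
x 0.665 y edges [-0.054  -0.049  -0.0405 -0.022   0.0295  0.038   0.0905  0.0975  0.143
  0.1485  0.1805  0.1995]
[0.69109156 0.12153835 0.25011612]
```

```bash
python3 -m handwheel '{"translation":[[0.1,0.036,-0.07],[0.2,0,0],[0.1,0,0],[0,0,0],[0,0,0]],"rot":[[0,0.07,-0.02],[0,0,0],[0,0,0],[0,0,0],[0,0,0]],"hand":[255,255,255,255,255]}'
python3 - <<'E'
from h import *
plan([.6167,.1161,.067],-89.6)
E
```

```text
t: 26.65
tool_pos: [0.6181, 0.1169, 0.0886]
ee_rot: [2.221, 0.012, -2.213]
contact_force: [-0.9, -0.9, -1.2]
finger_gap: 0.0106
t 26.65 tcp [0.6181 0.1169 0.0886] F [-0.9 -0.9 -1.2] gap 0.0106
tool x [ 0.004  0.001 -1.   ] y [ 0.01  -1.    -0.001] yaw(y) -89.42 j6 1.70
shift units [0.216 0.008 0.015] turn units [ 0.04 -0.04  0.01]
```

```bash
python3 -m handwheel '{"translation":[[0.1,0.006,0.01],[0.1,0,0],[0.02,0,0],[0,0,0]],"rot":[[0.04,-0.04,0],[0,0,0],[0,0,0],[0,0,0]],"hand":[255,255,255,255]}'
python3 - <<'E'
from h import *
plan([.6167,.1161,.067],-89.6)
E
```

```text
t: 26.98
tool_pos: [0.6181, 0.1165, 0.0678]
ee_rot: [2.222, 0.009, -2.216]
contact_force: [-1.6, 0.5, -3.0]
finger_gap: 0.0105
t 26.98 tcp [0.6181 0.1165 0.0678] F [-1.6  0.5 -3. ] gap 0.0105
tool x [ 0.003  0.001 -1.   ] y [ 0.006 -1.    -0.001] yaw(y) -89.63 j6 1.70
shift units [0.008 0.004 0.014] turn units [-0.01 -0.03  0.02]
```

```bash
python3 -m handwheel '{"translation":[[0,0,0],[0,0,0],[0,0,0],[-0.2,0,0],[-0.3,0,0]],"rot":[[0,0,0],[0,0,0],[0,0,0],[0,0,0],[0,0,0]],"hand":[140,140,140,140,140]}'
python3 -m handwheel '{"translation":[[-0.3,0,0.3],[-0.3,0,0.3],[0,0.2,0.3],[0,0.3,0.2],[0,0.4,0]],"rot":[[0,0,0],[0,0,0],[0,0,0],[0,0,0],[0,0,0]],"hand":[140,140,110,110,110]}' >/dev/null
python3 -m handwheel '{"translation":[[0,0.4,0],[0,0.4,0],[0,0.4,0],[0,0.4,0],[0,0.4,0]],"rot":[[0,0,0],[0,0,0],[0,0,0],[0,0,0],[0,0,0]],"hand":[110,110,110,110,110]}' >/dev/null
python3 -m handwheel '{"translation":[[0,0.4,0],[0,0.3,0],[0,0,0]],"rot":[[0,0,0],[0,0,0],[0,0,0]],"hand":[110,110,110]}' >/dev/null
python3 - <<'E'
from h import *
plan([.604,-.3496,.12],-89.2)
d=cam('wrist'); np.savez('w13.npz',**d)
q=tool_at(d,(.604,-.335),r=.11)
for a in np.arange(.53,.69,.01):
    c=q[abs(q[:,0]-a)<.002]
    if len(c): print(a.round(2),c[:,1].min().round(4),c[:,1].max().round(4),end=' | ')
t=cam('top'); np.savez('t13.npz',**t); a=t['img'][130:240,170:300]; b=d['img']
save('c13.png',np.hstack([cv2.resize(a,(380,322)),cv2.resize(b,(416,322))]))
E
```

```text
t: 27.4
tool_pos: [0.6153, 0.116, 0.1128]
ee_rot: [2.213, 0.007, -2.224]
contact_force: [1.1, 0.4, -0.3]
finger_gap: 0.0384
t 28.48 tcp [ 0.51   -0.2587  0.1823] F [-0.2  0.4 -0.5] gap 0.0484
tool x [ 0.017 -0.002 -1.   ] y [ 0.013 -1.     0.002] yaw(y) -89.24 j6 1.02
shift units [ 0.641  0.92  -0.917] turn units [-0.01 -0.21 -0.03]
3769 rect 604.1 -335.6 148.4 47.9 ang 1.10 mean [ 0.6244 -0.3416  0.0082] pca -170.99 [309   8  53 154]
0.53 -0.3594 -0.344 | 0.54 -0.3592 -0.3435 | 0.55 -0.3596 -0.3429 | 0.56 -0.3583 -0.343 | 0.57 -0.3591 -0.3427 | 0.58 -0.3584 -0.343 | 0.59 -0.3579 -0.3429 | 0.6 -0.3576 -0.3424 | 0.61 -0.3584 -0.3424 | 0.62 -0.3582 -0.3423 | 0.63 -0.3581 -0.3116 | 0.64 -0.3578 -0.311 | 0.65 -0.3582 -0.3108 | 0.66 -0.3575 -0.3415 | 0.67 -0.3565 -0.3104 | 0.68 -0.3568 -0.3423 |
```

View pics/c13.png

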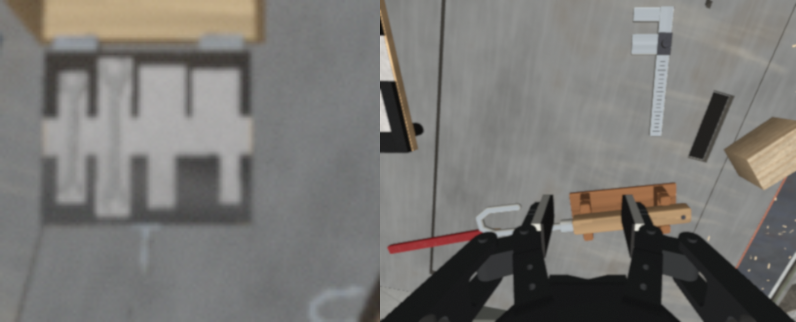

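Both spanners show in their pockets in the top crop (72,130) and (115,130). In the wrist crop the caliper lies at (655,75), unmoved.

```bash
python3 -m handwheel '{"translation":[[0.1,0.23,-0.24],[0.15,0.23,-0.23],[0.15,0.23,-0.23],[0.1,0.2,-0.2],[0,0,0]],"rot":[[0,-0.2,0],[0,0,0],[0,0,0],[0,0,0],[0,0,0]],"hand":[110,110,110,110,110]}'
python3 - <<'E'
from h import *
plan([.600,-.3502,.028],-89.0)
E
```

```text
t: 29.0
tool_pos: [0.6033, -0.3381, 0.1306]
ee_rot: [2.21, 0.021, -2.216]
contact_force: [-1.6, 1.3, 0.5]
finger_gap: 0.0485
t 29.00 tcp [ 0.6033 -0.3381  0.1306] F [-1.6  1.3  0.5] gap 0.0485
tool x [-0.002  0.001 -1.   ] y [ 0.018 -1.    -0.001] yaw(y) -88.98 j6 1.00
shift units [1.025 0.121 0.032] turn units [0.01 0.03 0.02]
```

```bash
python3 -m handwheel '{"translation":[[0.05,0.12,0.03],[0.3,0,0],[0.3,0,0],[0.25,0,0],[0,0,0]],"rot":[[0,0.03,0.02],[0,0,0],[0,0,0],[0,0,0],[0,0,0]],"hand":[110,110,110,110,110]}'
python3 - <<'E'
from h import *
plan([.600,-.3502,.025],-89.0)
E
```

```text
t: 29.42
tool_pos: [0.6019, -0.3466, 0.038]
ee_rot: [2.211, 0.025, -2.207]
contact_force: [-1.8, 1.5, -0.8]
finger_gap: 0.0488
t 29.42 tcp [ 0.6019 -0.3466  0.038 ] F [-1.8  1.5 -0.8] gap 0.0488
tool x [ 0.002 -0.001 -1.   ] y [ 0.024 -1.     0.001] yaw(y) -88.64 j6 0.98
shift units [0.13  0.035 0.02 ] turn units [ 0.08 -0.03 -0.01]
```

```bash
python3 -m handwheel '{"translation":[[0.1,0.035,0.01],[0.02,0,0],[0,0,0],[0,0,0]],"rot":[[0.08,0,0],[0,0,0],[0,0,0],[0,0,0]],"hand":[110,110,110,110]}'
python3 - <<'E'
from h import *
plan([.600,-.3502,.025],-89.0)
E
```

```text
t: 29.75
tool_pos: [0.6008, -0.349, 0.0278]
ee_rot: [2.214, 0.019, -2.209]
contact_force: [0.2, -0.4, 0.1]
finger_gap: 0.0488
t 29.75 tcp [ 0.6008 -0.349   0.0278] F [ 0.2 -0.4  0.1] gap 0.0488
tool x [ 0.002 -0.001 -1.   ] y [ 0.019 -1.     0.001] yaw(y) -88.93 j6 0.98
shift units [0.028 0.012 0.008] turn units [ 0.01 -0.03 -0.02]
```

```bash
python3 -m handwheel '{"translation":[[0.04,0.012,0],[0,0,0],[0,0,0]],"rot":[[0,0,0],[0,0,0],[0,0,0]],"hand":[110,110,110]}'
python3 -m handwheel '{"translation":[[0,0,0],[0,0,0],[0,0,0],[0,0,0],[0,0,0]],"rot":[[0,0,0],[0,0,0],[0,0,0],[0,0,0],[0,0,0]],"hand":[255,255,255,255,255]}'
python3 -m handwheel '{"translation":[[0,0,0],[-0.1,0,0],[-0.3,0,0],[-0.4,0,0],[-0.4,0,0]],"rot":[[0,0,0],[0,0,0],[0,0,0],[0,0,0],[0,0,0]],"hand":[255,255,255,255,255]}'
python3 - <<'E'
from h import *
plan([.610,-.0165,.15],-89.6)
E
```

```text
t: 30.0
tool_pos: [0.6024, -0.3512, 0.0268]
ee_rot: [2.217, 0.017, -2.204]
contact_force: [0.1, 0.2, 0.5]
finger_gap: 0.0487
t: 30.42
tool_pos: [0.6031, -0.3518, 0.0283]
ee_rot: [2.218, 0.015, -2.201]
contact_force: [0.3, -0.3, -1.2]
finger_gap: 0.0122
t: 30.83
tool_pos: [0.5971, -0.348, 0.1432]
ee_rot: [2.207, 0.026, -2.222]
contact_force: [0.9, -0.3, -1.7]
finger_gap: 0.0121
t 30.83 tcp [ 0.5971 -0.348   0.1432] F [ 0.9 -0.3 -1.7] gap 0.0121
tool x [-0.007  0.004 -1.   ] y [ 0.019 -1.    -0.005] yaw(y) -88.93 j6 0.98
shift units [-0.054 -3.312 -0.19 ] turn units [0.15 0.08 0.06]
```

```bash
python3 -m handwheel '{"translation":[[-0.05,-0.3,-0.02],[0,-0.38,-0.02],[0,-0.38,-0.02],[0,-0.38,-0.02],[0,-0.38,-0.02]],"rot":[[0.15,0.08,0.06],[0,0,0],[0,0,0],[0,0,0],[0,0,0]],"hand":[255,255,255,255,255]}'
python3 -m handwheel '{"translation":[[0,-0.38,-0.02],[0,-0.38,-0.02],[0,-0.38,0],[0,-0.25,0],[0,0,0]],"rot":[[0,0,0],[0,0,0],[0,0,0],[0,0,0],[0,0,0]],"hand":[255,255,255,255,255]}'
python3 - <<'E'
from h import *
plan([.612,-.0165,.13],-89.6)
E
```

```text
t: 31.25
tool_pos: [0.6105, -0.1709, 0.1626]
ee_rot: [2.237, -0.016, -2.197]
contact_force: [1.6, -0.3, -0.9]
finger_gap: 0.012
t: 31.67
tool_pos: [0.6138, -0.019, 0.1652]
ee_rot: [2.239, -0.012, -2.193]
contact_force: [0.2, 0.6, -0.7]
finger_gap: 0.0121
t 31.67 tcp [ 0.6138 -0.019   0.1652] F [ 0.2  0.6 -0.7] gap 0.0121
tool x [ 0.021 -0.011 -1.   ] y [-0.    -1.     0.011] yaw(y) -90.02 j6 1.50
shift units [ 0.352 -0.028  0.025] turn units [-0.09 -0.26 -0.13]
```

```bash
python3 -m handwheel '{"translation":[[0.1,-0.028,0.02],[0.15,0,0],[0.1,0,0],[0,0,0],[0,0,0]],"rot":[[-0.09,-0.26,-0.13],[0,0,0],[0,0,0],[0,0,0],[0,0,0]],"hand":[255,255,255,255,255]}'
python3 - <<'E'
from h import *
d=cam('wrist'); np.savez('w14.npz',**d); plan([.612,-.0165,.07],-89.6)
held(d,0); print(d['xyz'])
for z in (.042,.05): edges(d,z)
g=cv2.cvtColor(pockets(d),cv2.COLOR_RGB2GRAY)
for y0,y1 in ((.005,.015),(.015,.022)):
    p=g[:,int((y0+.06)/.0005):int((y1+.06)/.0005)].mean(1); e=np.where(np.diff((p>105).astype(int)))[0]; print(y0,(.49+e*.0005).round(4))
save('w14.png',d['img'],1.3)
E
```

```text
t: 32.08
tool_pos: [0.6119, -0.0157, 0.1294]
ee_rot: [2.214, 0.014, -2.22]
contact_force: [-1.0, -0.2, -1.2]
finger_gap: 0.0123
t 32.13 tcp [ 0.6118 -0.0158  0.1294] F [-0.3 -0.8 -1.5] gap 0.0123
tool x [-0.003  0.002 -1.   ] y [ 0.011 -1.    -0.002] yaw(y) -89.39 j6 1.48
shift units [ 0.594  0.008 -0.003] turn units [0.05 0.04 0.02]
held rel tcp: n 7691 z -0.0204 xmax 0.076
0.01 y -0.0117 0.0137 z -0.0161
0.02 y -0.0065 0.0089 z -0.0203
0.03 y -0.0073 0.04 z -0.0199
0.04 y -0.007 0.0405 z -0.019
0.05 y -0.0066 0.031 z -0.0202
0.06 y -0.006 0.0405 z -0.0214
0.07 y -0.0063 0.0406 z -0.0218
[ 0.69330343 -0.0138937   0.2501507 ]
x 0.645 y edges [-0.0415 -0.027   0.0295  0.037   0.0905  0.1015  0.1135  0.1155  0.1385
  0.155   0.1625  0.166   0.1835]
x 0.665 y edges [-0.0415 -0.0265  0.091   0.102   0.1385  0.159   0.1795]
x 0.645 y edges [-0.0405 -0.026   0.028   0.0345  0.0865  0.0975  0.1085  0.1105  0.1325
  0.1485  0.1555  0.159   0.1755]
x 0.665 y edges [-0.0405 -0.026   0.087   0.0975  0.1325  0.1495  0.151   0.1525  0.172 ]
0.005 [0.592  0.6935 0.716 ]
0.015 [0.5915 0.6935 0.716 ]
```

View pics/w14.png

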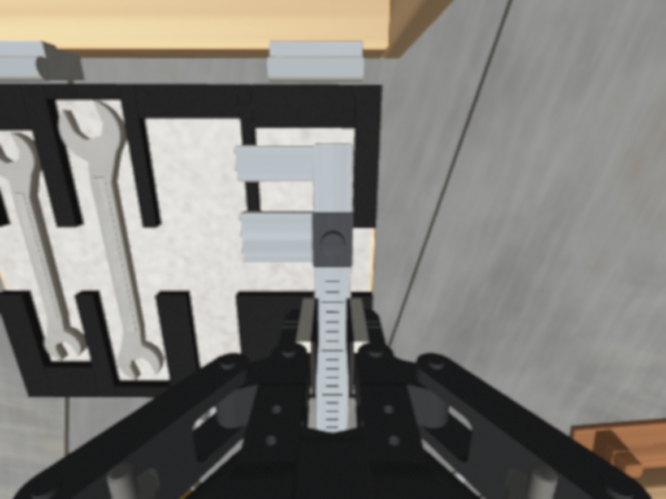

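The wrist view shows the caliper held with jaws at (275,160) and (275,235), just above its pocket, nearly lined up. Both spanners lie in their pockets at the left.

```bash
python3 -m handwheel '{"translation":[[0.1,0.008,-0.02],[0.2,0,0],[0.06,0,0],[0,0,0],[0,0,0]],"rot":[[0.05,0,0.02],[0,0,0],[0,0,0],[0,0,0],[0,0,0]],"hand":[255,255,255,255,255]}'
python3 - <<'E'
from h import *
plan([.614,-.0165,.072],-89.6)
E
```

```text
t: 32.55
tool_pos: [0.6153, -0.0191, 0.0926]
ee_rot: [2.219, 0.003, -2.221]
contact_force: [-1.1, -0.3, -1.2]
finger_gap: 0.0125
t 32.55 tcp [ 0.6153 -0.0191  0.0926] F [-1.1 -0.3 -1.2] gap 0.0125
tool x [-0.001 -0.001 -1.   ] y [ 0.003 -1.     0.001] yaw(y) -89.84 j6 1.49
shift units [ 0.206 -0.026  0.013] turn units [-0.05  0.01 -0.01]
```

```bash
python3 -m handwheel '{"translation":[[0.05,-0.03,0.01],[0.08,0,0],[0,0,0],[0,0,0]],"rot":[[-0.05,0,0],[0,0,0],[0,0,0],[0,0,0]],"hand":[255,255,255,255]}'
python3 - <<'E'
from h import *
plan([.614,-.0165,.072],-89.6)
E
```

```text
t: 32.88
tool_pos: [0.6151, -0.016, 0.0801]
ee_rot: [2.219, 0.007, -2.216]
contact_force: [0.7, -0.4, -1.4]
finger_gap: 0.0121
t 32.88 tcp [ 0.6151 -0.016   0.0801] F [ 0.7 -0.4 -1.4] gap 0.0121
tool x [ 0.001 -0.001 -1.   ] y [ 0.007 -1.     0.001] yaw(y) -89.60 j6 1.49
shift units [0.081 0.005 0.012] turn units [ 0.   -0.02 -0.01]
```

```bash
python3 -m handwheel '{"translation":[[0.06,0.005,0.01],[0.04,0,0],[0,0,0],[0,0,0]],"rot":[[0,0,0],[0,0,0],[0,0,0],[0,0,0]],"hand":[255,255,255,255]}'
python3 - <<'E'
from h import *
plan([.614,-.0165,.072],-89.6)
E
```

```text
t: 33.22
tool_pos: [0.6148, -0.0165, 0.0701]
ee_rot: [2.221, 0.007, -2.214]
contact_force: [-2.3, 0.6, 7.0]
finger_gap: 0.0125
t 33.22 tcp [ 0.6148 -0.0165  0.0701] F [-2.3  0.6  7. ] gap 0.0125
tool x [ 0.003 -0.001 -1.   ] y [ 0.007 -1.     0.001] yaw(y) -89.58 j6 1.49
shift units [-0.019  0.     0.008] turn units [ 0.   -0.04 -0.01]
```

```bash
python3 -m handwheel '{"translation":[[0,0,0],[0,0,0],[0,0,0],[-0.2,0,0],[-0.3,0,0]],"rot":[[0,0,0],[0,0,0],[0,0,0],[0,0,0],[0,0,0]],"hand":[130,130,130,130,130]}'
python3 -m handwheel '{"translation":[[-0.3,0,0],[-0.4,0,0.3],[-0.1,-0.25,0.4],[0,-0.35,0.2],[0,0,0]],"rot":[[0,0,0],[0,0,0],[0,0,0],[0,0,0],[0,0,0]],"hand":[130,130,110,110,110]}'
python3 - <<'E'
from h import *
st(); d=cam('wrist'); np.savez('w15.npz',**d)
t=cam('top'); s=cam('side'); np.savez('t15.npz',**t)
P=cloud(d); b=d['img']; print(d['xyz'])
save('c15.png',np.hstack([cv2.resize(t['img'][130:250,170:370],(400,240)),cv2.resize(b,(400,300))[:240]]))
def rect(n,y0,y1,ext):
  for nm,D in (('wrist',d),('top',t)):
    Q=cloud(D); g=D['img'].astype(int)
    m=(Q[...,2]>.044)&(Q[...,2]<.062)&(Q[...,1]>y0)&(Q[...,1]<y1)&(abs(Q[...,0]-.6145)<.1)&(g.mean(2)>85)
    q=Q[m]
    if len(q)<20: print(n,nm,len(q)); continue
    # medians of height in sections along x
    print(n,nm,len(q),'rect',cv2.minAreaRect((q[:,:2]*1000).astype(np.float32)),[ (round(a,2),np.median(q[abs(q[:,0]-a)<.006][:,2]).round(4)) for a in (.55,.60,.625,.66,.68) if (abs(q[:,0]-a)<.006).sum()>3])
rect('small',.149,.181,0); rect('big',.098,.136,0); rect('cal',-.028,.028,0)
E
```

```text
t: 33.63
tool_pos: [0.6115, -0.0163, 0.1158]
ee_rot: [2.212, 0.008, -2.224]
contact_force: [0.3, 0.4, -0.0]
finger_gap: 0.0416
t: 34.05
tool_pos: [0.5311, 0.0406, 0.1959]
ee_rot: [2.223, 0.004, -2.216]
contact_force: [1.2, -0.1, -0.2]
finger_gap: 0.0486
t 34.05 tcp [0.5311 0.0406 0.1959] F [ 1.2 -0.1 -0.2] gap 0.0486
tool x [ 0.003 -0.    -1.   ] y [ 0.004 -1.     0.   ] yaw(y) -89.79 j6 1.59
[0.61179995 0.04209704 0.31706902]
small wrist 2648 rect ((613.5438232421875, 164.99952697753906), (31.981996536254883, 153.0081787109375), 89.99754333496094) [(0.55, np.float64(0.0493)), (0.6, np.float64(0.0496)), (0.62, np.float64(0.0496)), (0.66, np.float64(0.0495)), (0.68, np.float64(0.0495))]
small top 9
big wrist 3351 rect ((607.98291015625, 117.17069244384766), (37.66361618041992, 172.0764617919922), 89.66594696044922) [(0.55, np.float64(0.0498)), (0.6, np.float64(0.0499)), (0.62, np.float64(0.0498)), (0.66, np.float64(0.0498)), (0.68, np.float64(0.0496))]
big top 19
cal wrist 4573 rect ((615.1085205078125, 0.08341026306152344), (156.13186645507812, 54.97825622558594), 0.3155379593372345) [(0.55, np.float64(0.0504)), (0.6, np.float64(0.0502)), (0.62, np.float64(0.0502)), (0.66, np.float64(0.0495)), (0.68, np.float64(0.0495))]
cal top 117 rect ((623.5233154296875, -18.98386001586914), (177.79092407226562, 16.524904251098633), 0.4503083825111389) [(0.55, np.float64(0.0492)), (0.6, np.float64(0.0486)), (0.62, np.float64(0.0465)), (0.66, np.float64(0.0512)), (0.68, np.float64(0.0496))]
```

The picture limit is reached, so I'll check with numbers: anything standing above the tray, the hatch angle, and the pole's pose.

Run:
```python
from h import *
d=dict(np.load('w15.npz')); P=cloud(d); T=P[(abs(P[...,0]-.615)<.085)&(P[...,1]>-.035)&(P[...,1]<.19)]
print('above .055:',(T[:,2]>.055).sum(),'of',len(T))
f=T[(T[:,2]>.046)]; A=np.c_[f[:,:2],np.ones(len(f))]; print('tray plane',np.linalg.lstsq(A,f[:,2],rcond=None)[0].round(4))
def pole(P,n):
    c=np.array([.4231,-.3161]); a=np.radians(7.9); ex=np.array([np.cos(a),np.sin(a)]); ey=np.array([-ex[1],ex[0]])
    q=P.reshape(-1,3); l=np.c_[(q[:,:2]-c)@ex,(q[:,:2]-c)@ey,q[:,2]]
    h=l[(abs(l[:,0])<.02)&(abs(l[:,1])<.1)&(l[:,2]>.047)&(l[:,2]<.056)]
    print(n,len(h),'handle y range',np.percentile(h[:,1],[.5,99.5]).round(4),'z',h[:,2].mean().round(4))
    for y in (-.07,-.03,0,.03,.07):
        s=h[abs(h[:,1]-y)<.008]; 
        if len(s)>5: print('  ',y,'x edges',np.percentile(s[:,0],[3,97]).round(4),s[:,2].mean().round(4))
pole(cloud(dict(np.load('w1.npz'))),'before'); pole(cloud(dict(np.load('w13.npz'))),'after')
```

```text
above .055: 32623 of 76495
tray plane [-1.3319 -0.2152  0.9443]
before 2142 handle y range [-0.0776  0.094 ] z 0.0499
   -0.07 x edges [-0.0103  0.0049] 0.0502
   -0.03 x edges [-0.0103  0.0098] 0.05
   0 x edges [-0.01    0.0096] 0.05
   0.03 x edges [-0.01  0.01] 0.05
   0.07 x edges [-0.0095  0.0101] 0.05
after 2031 handle y range [-0.0804  0.0924] z 0.05
   -0.07 x edges [-0.0088  0.0109] 0.0501
   -0.03 x edges [-0.0076  0.011 ] 0.0501
   0.03 x edges [-0.0081  0.0111] 0.0501
   0.07 x edges [-0.008   0.0112] 0.0499
```

Run:
```python
from h import *
d=dict(np.load('w15.npz')); P=cloud(d); T=P[(abs(P[...,0]-.615)<.082)&(P[...,1]>-.035)&(P[...,1]<.19)&(P[...,2]<.1)&(P[...,2]>.03)&(d['range_z']>.2)]
print('above .055:',(T[:,2]>.055).sum(),'of',len(T))
f=T[(T[:,2]>.046)&(T[:,2]<.055)]; A=np.c_[f[:,:2],np.ones(len(f))]; print('plane',np.linalg.lstsq(A,f[:,2],rcond=None)[0].round(4))
g=d['img'].mean(2)
for n,y0,y1 in (('small',.149,.181),('big',.098,.136),('cal',-.03,-.004)):
    for x in (.57,.60,.615,.63,.66):
        m=(abs(P[...,0]-x)<.003)&(P[...,1]>y0)&(P[...,1]<y1)&(P[...,2]>.0465)&(P[...,2]<.055)&(g>85); c=P[m][:,1]
        print(n,x,len(c),np.percentile(c,[4,96]).round(4) if len(c)>5 else '',end=' | ')
    print()
print(manip.job_done())
```

```text
above .055: 120 of 43335
plane [-0.0026 -0.0026  0.0518]
small 0.57 73 [0.1604 0.17  ] | small 0.6 79 [0.1602 0.1692] | small 0.615 80 [0.1603 0.1694] | small 0.63 84 [0.1603 0.1697] | small 0.66 119 [0.158  0.1693] | 
big 0.57 75 [0.1107 0.1219] | big 0.6 91 [0.1111 0.1222] | big 0.615 82 [0.1115 0.1225] | big 0.63 96 [0.1115 0.1227] | big 0.66 115 [0.1118 0.1234] | 
cal 0.57 108 [-0.0234 -0.0047] | cal 0.6 119 [-0.0228 -0.008 ] | cal 0.615 122 [-0.0226 -0.0078] | cal 0.63 123 [-0.0228 -0.0077] | cal 0.66 50 [-0.0204 -0.0046] | 
the job is handed in; nothing more can be done
None
```

The job is done and handed in. I hooked the ring with the pole and pulled the hatch down flat. Then I unhooked the pole, laid it back in its rest, and put the small spanner, big spanner and caliper in their pockets. I never saw a scraper on the table, so I left its pocket empty.

**Last checks**
- **Hatch and tools:** The tray plane slope is about 0.003 rad. Tool tops are 49 to 50 mm above the table, as expected for 8 mm tools on the 42 mm pocket floor. Their shanks and beam are within about 1 to 2 mm of the pocket middles and about 1° in direction. 120 of 43,335 depth points read above the tools; I took these as edge noise and did not check further.
- **Pole:** It lies about 1 to 3 mm from its original place, at its original height and direction.
- **Time:** About 34 s of the 210 s.

**Not confirmed or not clean**
- **Hook entering the ring:** I could not see this because the gripper hid it. I judged it by arm position, and the hatch then followed the hook.
- **First grasps:** My first closing on each spanner was too high, so I reopened and lowered the gripper.
- **Final picture:** It was refused at the 16-picture limit, so the caliper's final pose rests on depth data only.
- **Bystanders:** I did not re-measure the tape measure, pencil and offcut at the end, though the arm was not near them.

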